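# Unload a watch pressure tester onto a levelled plate

## Robot

A 7-joint arm with a two-finger parallel gripper is mounted at the origin on the work surface. World frame = base frame: x ahead of the robot, y to its left, z up, the work surface at z = 0. Lengths are in m, angles in rad, forces in N, time in s.
With the tool pointing down it reaches from about 0.425 to 0.875 m from the base axis. Payload 9.9 kg.
Tool frame: the origin (TCP) lies midway between the tips of the shut fingers; the grasp point (between the pads) lies bot.pinch_z behind it (bot.pinch_z is the distance from the TCP to the grasp point, in m); z points along the fingers, y is the line along which they close (so a half turn about z gives the same grasp; the last joint's range is limited). The gripper opens to 85 mm and grips with 20 to 120 N. Pads are 22 mm wide; open, the fingers measure 114 mm over their backs; the gripper's body (76 mm by 85 mm) begins 54 mm behind the grasp point. The pads swing forward as they close: fully open they stand 13 mm farther back than shut.
Start: joints at [-1.223, 0.576, 0.025, 1.437, -0.015, 1.129, -0.057], TCP at [0.282, 0.613, 0.231] pointing down, gripper open.
Joint ranges: [-2.76, 2.76], [-0.34, 2.15], [-1.52, 1.57], [0.19, 2.46], [-1.09, 4.23], [0.17, 1.99], [-2.82, 2.82]. Speed limits (rad/s): [2.22, 2.22, 3.01, 3.01, 3.14, 3.14, 3.14].

## Interface

Orientations are given as a rotation vector (axis times angle).
In Python, from bench import telemetry, read_camera, ticket, bot gives the robot as it stands. The module is installed in compiled form; this text tells all that it offers.
- The arm moves only by the tool servo_tool, never from a script. Its argument "increments" is a list of rows, each a list of 6 numbers: the shift along the world's x, y, z scaled (see below), then the turn, a rotation vector about the world's x, y, z scaled (see below). A call has 1 to 20 rows; each row shifts and turns the commanded pose from where the row before left it; what a row does not reach is not made up. The controller multiplies each number of a shift by 0.03 m and each number of a turn by 0.1 rad. A row lasts 1/8 s, in which the tool goes at most 62.5 mm and 10.7 degrees, less where a joint would pass 70% of its speed; a pose out of reach is approached as far as the arm can. A call with a number of a shift or a turn outside -1 to 1 is refused whole. A call with a gripper value outside its range is refused whole. "claw" is the gripper's target within -1 to 1 (fully open at 1, half-way at 0, shut at -1), set as the call begins (left out, the last holds). The fingers move at their own pace and stop on an object; "newtons" is the grip in N (left out, the last holds). Time passes only in rows, so rows that do not move let the fingers close. It gives the time, the measured TCP pose, the force, the opening and the grip force at its end, in the units of the state.
- telemetry.observe(): the state, without advancing time (a new reading comes with each control period).
- read_camera(name): name is "scene" or "top"; returns a dict with "color" (420x560x3 uint8, blue, green, red), "vertical_fov" (degrees; the focal length in pixels is half the picture's height over the tangent of half this angle, whatever the lens; pixels are square), "cx", "cy" (the principal point, pixels), "distortion" ([k1, k2, p1, p2, k3] as OpenCV has them; the pictures are not rectified), "world_to_cam" (4x4, takes a point from world to camera coordinates). Camera axes: x right, y down, z forward; pixel columns grow to the right and rows downward; lengths in m; the calibration is good to about 2 mm. A picture is of the moment at which its call begins. There is no depth.
- ticket.finish_job(): hands the job in; it is judged then, once.
The state is a dict: "t": time; "qpos": joint angles; "joint_vel": joint speeds; "effort": joint torques, N m; "ee_pos": TCP position; "orientation": TCP orientation; "force": force on the tool from outside, world axes, zero at the start; "wrist_torque": the same for the moment, N m; "gripper_width": opening from 0.0 (shut) to 1.0 (fully open); "gripper_force": force on a finger pad.
Only numpy, scipy, OpenCV 4.12 (cv2) and the standard library are available. Lean on these libraries where they do the work, as an engineer would, in place of code of your own. Each camera call takes 0.05 s, during which the arm holds its last target. There are 200 camera calls.

## Task

The watches have had their pressure test and go on to the condensation check: first turn the knob of the levelling stage until its white plate sits level, then release the tester's blue cap by pushing it down while turning it anticlockwise, and lay it flat, bar up, in the middle of the black rubber mat. Take every watch on its holder out of the chamber and stand it upright on the white plate inside the rim; when all are there, put the cap back on the empty chamber and lock it by pushing down and turning it clockwise to the stops. The plate must still be level at the end, and the other things on the bench stay where they are.

Things in the scene. Friction and masses are not known exactly. Their poses are not given: they have to be found in the camera images.
- screw (a joint): black tilt knob of the levelling stage, vertical axis at the stage's near edge; angle 0 to 6.28 rad, growing clockwise as seen from above. Each rad clockwise raises the plate's near edge by 0.03 rad of tilt. Stiff (0.05 N m): it stays where it is left. At the start the near edge is too low: the knob needs 1.4 to 3.1 rad clockwise.
- screw_grip (a point): point on the knob's axis, in its bar grip, turning with it. The bar is 42 mm long along this point's x, 14 mm thick along its y, and reaches from 25 mm below this point to 7 mm above it, over a disc 44 mm across. z is up.
- plate (a joint): tilt of the stage's white plate about its far-edge hinge, rad: 0 = level, negative = near (knob) edge low. A small red needle on a white dial beside the knob turns 8 times this angle and lies between two black ticks when the plate is level.
- plate_top (a point): centre of the plate's upper surface, about 57 mm above the bench; x from the knob edge to the hinge edge, z up out of the plate. Plate 160 mm (x) by 136 mm (y), with a rim 5 mm wide and 6 mm high all round: free inside 150 by 126 mm. The hinge is 80 mm to +x of this point, the knob's axis 125 mm to -x.
- chamber (a point): centre of the mouth of the pressure tester's chamber, level with the tester's deck, 78 mm above the bench; z up. The chamber is a round pit 112 mm across and 56 mm deep; a step narrows its lowest 14 mm to 98 mm across, with a flat floor. Steel claws that hold the cap down stand on its +x and -x sides. The fixed tester is about 200 mm square.
- claw (a point): middle of the roof underside of the +x claw, at radius 72 mm, 14 mm over the deck; its twin is opposite. It covers radius 66 to 79 mm and 17 mm to each side; its back is at 79 to 86 mm, its top 19 mm over the deck. Seen from above, its clockwise end is closed by a stop; at its anticlockwise mouth a lip hangs to 9 mm over the deck.
- gasket (a joint): height (m) of the sprung rubber gasket ring round the chamber mouth (114 to 124 mm across), relative to its place under the locked cap, where its top is 8 mm over the deck. Free it stands at +0.005; pressed down to the deck, -0.008. It pushes up on the cap with 6 N when locked, about 16 N at the deck.
- cap_mid (a point): middle of the push-and-turn cap, on its axis, 21 mm above its flat underside. About 0.28 kg: a blue disc 126 mm across and 12 mm thick; on it a black bar grip, 66 mm long along this point's x, 14 mm thick along y, from 12 to 42 mm above the underside. Locked: x axis along the chamber's x, within 0.06 rad of play, underside 8 mm over the deck. Either half turn fits.
- cap_lug (a point): top of one of the cap's two steel lugs (along its +x and -x, out to radius 76 mm, 16 mm wide, 6 mm thick, flush with the underside). To release: push the cap down 6 to 8 mm, keep it down and turn it 0.65 rad anticlockwise from above (clear of the claws after 0.45), then lift. To lock: set it on the gasket so turned, push down, turn back to the stops, let it rise.
- mat: square black rubber mat lying fixed on the bench, 160 mm square and 3 mm thick; origin at the centre of its underside: where the cap is put meanwhile.
- watch0_mid (a point): middle, half-way up, of a watch head clamped on a weighted holder, upright on the chamber floor at the start (may be absent; all alike): 50 mm high, 0.09 kg, foot 24 mm across widening to the steel case, 38 mm across, 7 to 15 mm up; then a clamp post 10 mm across from 15 to 50 mm up, to pick it by from above. z along the post. It rights itself if tipped.
- watch1_mid (a point): middle, half-way up, of a watch head clamped on a weighted holder, upright on the chamber floor at the start (may be absent; all alike): 50 mm high, 0.09 kg, foot 24 mm across widening to the steel case, 38 mm across, 7 to 15 mm up; then a clamp post 10 mm across from 15 to 50 mm up, to pick it by from above. z along the post. It rights itself if tipped.
- watch2_mid (a point): middle, half-way up, of a watch head clamped on a weighted holder, upright on the chamber floor at the start (may be absent; all alike): 50 mm high, 0.09 kg, foot 24 mm across widening to the steel case, 38 mm across, 7 to 15 mm up; then a clamp post 10 mm across from 15 to 50 mm up, to pick it by from above. z along the post. It rights itself if tipped.
- loupe: black eye loupe, 34 mm wide, 26 mm high, a loose bystander to be left alone; origin under its centre.
- driver: steel screwdriver, 120 mm long, a loose bystander to be left alone; origin under its centre.
- dish: glass dish, 80 mm wide, 20 mm high, a loose bystander to be left alone; origin under its centre.
- oilbottle: amber bottle, 32 mm wide, 70 mm high, a loose bystander to be left alone; origin under its centre.
- bracelet: closed loop of steel watch bracelet, 66 mm wide, 18 mm high, a loose bystander to be left alone; origin under its centre.
- caseback: steel case back disc, 34 mm wide, 4 mm high, a loose bystander to be left alone; origin under its centre.
- partsbox: clear parts box, 70 by 50 by 22 mm, a loose bystander to be left alone; origin under its centre.
Not all that is in view belongs to the job. Of the things like the mat, leave any that is turquoise; of the rest the smaller one is meant.

How it is judged:
On the way, in this order (a step that is already met when the one before it is completed fails the run):
1. the plate is level (within 0.015 rad) (value of joint plate between -0.015 and 0.015 rad), for 0.3 s.
2. the cap has been released and lies flat and let go on the mat, its middle within 50 mm of the mat's (horizontal distance between cap_mid and mat below 0.05 m and height (world z) of cap_mid below 0.03 m and angle between cap_mid's own z axis and vertical below 0.08 rad and linear speed of cap below 0.02 m/s and contact force between the fingers and cap below 0.1 N), for 0.2 s.
3. every watch stands upright on the level plate inside the rim (all of step 1 and x of watch0_mid in the frame of plate_top between -0.066 and 0.066 m and y of watch0_mid in the frame of plate_top between -0.054 and 0.054 m and z of watch0_mid in the frame of plate_top between 0.019 and 0.031 m and angle between each of watch0_mid, watch1_mid, watch2_mid's own z axis and vertical below 0.12 rad and x of watch1_mid in the frame of plate_top between -0.066 and 0.066 m and y of watch1_mid in the frame of plate_top between -0.054 and 0.054 m and z of watch1_mid in the frame of plate_top between 0.019 and 0.031 m and x of watch2_mid in the frame of plate_top between -0.066 and 0.066 m and y of watch2_mid in the frame of plate_top between -0.054 and 0.054 m and z of watch2_mid in the frame of plate_top between 0.019 and 0.031 m), for 0.2 s.
4. the cap is back on the chamber and locked under the claws (z of cap_mid in the frame of chamber between 0.026 and 0.032 m and horizontal distance between cap_mid and chamber below 0.006 m and angle between the x axis of cap_mid and the x axis of chamber, either way round below 0.15 rad and angle between cap_mid's own z axis and vertical below 0.06 rad), for 0.2 s.
At the end, for the whole second after the job is handed in: The plate is level within 0.015 rad; every watch stands upright (within 0.12 rad) and at rest on it inside the rim; the cap sits centred (6 mm) on the chamber with its lugs under the claws (within 0.15 rad), risen to its locked height (3 mm) (all of step 3 and all of step 4 and linear speed of each of watch0, watch1, watch2, cap below 0.02 m/s); the robot touches nothing.
It fails at once if one of the bystanders (loupe, screwdriver, dish, bottle, bracelet, case back, parts box) is displaced by more than 50 mm (distance of any of loupe, driver, dish, oilbottle, bracelet, caseback, partsbox from where it was at the start of the episode above 0.05 m).
Of watch0, watch1, watch2 only 2 to 3 are there at a start; the rules pass over those that are not, and their reading is None.
At some moment in a run one of watch0, watch1, watch2 may be knocked a few centimetres aside while the robot is not near it.
Once in a run the grip may slacken for a moment while it holds something.
It also fails if it takes over 210 s, if anything falls off the work surface, if the arm or the gripper's body presses on something with over 40 N, if the wrist force passes 120 N, or if a joint passes its speed limit or range.

## Working session

There is one attempt and no reset: what is moved stays moved. The work goes in short steps, Python scripts to look and compute and a tool call to move; the robot and the scene stay as the last step left them, time stands still between calls to the robot, and variables do not carry over. Pictures are saved under pics/ and viewed, at most 14 in all, crops included, and the job is handed in when it is done.

Besides the shell and the picture viewer there is one more tool, called after "Emit:" by a JSON object that holds its "name" and its "arguments". servo_tool: Moves the arm, as the interface text tells. Its arguments: {"type":"object","properties":{"increments":{"type":"array","items":{"type":"array","items":{"type":"number"}}},"claw":{"type":"number"},"newtons":{"type":"number"}},"required":["increments"]}

```bash
mkdir -p pics; cat > h.py <<'E'
import numpy as np, cv2, json
from bench import telemetry, read_camera, ticket, bot
def K(c):
    f=210/np.tan(np.radians(c["vertical_fov"])/2); return np.array([[f,0,c["cx"]],[0,f,c["cy"]],[0,0,1]])
def snap(name,fn):
    c=read_camera(name); cv2.imwrite(f"pics/{fn}.png",c["color"]); 
    np.save(f"pics/{fn}.npy",{k:v for k,v in c.items() if k!="color"},allow_pickle=True); return c
def load(fn): return np.load(f"pics/{fn}.npy",allow_pickle=True).item()
def ray(c,uv):
    T=np.array(c["world_to_cam"]); p=cv2.undistortPoints(np.array([[uv]],float),K(c),np.array(c["distortion"],float))[0,0]
    d=T[:3,:3].T@np.array([p[0],p[1],1]); return -T[:3,:3].T@T[:3,3], d/np.linalg.norm(d)
def atz(c,uv,z):
    o,d=ray(c,uv); return (o+d*(z-o[2])/d[2]).round(4)
def tri(a,ua,b,ub):
    o1,d1=ray(a,ua);o2,d2=ray(b,ub)
    s=np.linalg.lstsq(np.c_[d1,-d2],o2-o1,rcond=None)[0]
    p,q=o1+s[0]*d1,o2+s[1]*d2; return ((p+q)/2).round(4), round(float(np.linalg.norm(p-q)),4)
def proj(c,P):
    T=np.array(c["world_to_cam"]); return cv2.projectPoints(np.atleast_2d(np.array(P,float)),cv2.Rodrigues(T[:3,:3])[0],T[:3,3],K(c),np.array(c["distortion"],float))[0][:,0].round(1)
def st():
    s=telemetry.observe(); print({k:np.round(v,4).tolist() for k,v in s.items() if k not in("joint_vel","effort")})
def crop(fn,u0,v0,w,h,s,out):
    im=cv2.imread(f"pics/{fn}.png")[v0:v0+h,u0:u0+w]; cv2.imwrite(f"pics/{out}.png",cv2.resize(im,None,fx=s,fy=s,interpolation=cv2.INTER_CUBIC))
E
python3 - <<'E'
from h import *
a=snap("scene","s0"); b=snap("top","t0"); st(); print(bot.pinch_z)
for c in(a,b): T=np.array(c["world_to_cam"]); print(-T[:3,:3].T@T[:3,3],c["vertical_fov"],c["distortion"])
A=cv2.imread("pics/s0.png");B=cv2.imread("pics/t0.png")
for n,i in(("s0b",A),("t0b",B)): cv2.imwrite(f"pics/{n}.png",cv2.resize(i,(800,600),interpolation=cv2.INTER_CUBIC))
E
```

```text
{'t': 0.1, 'qpos': [-1.2228, 0.5764, 0.0248, 1.4378, -0.015, 1.129, -0.0565], 'ee_pos': [0.2823, 0.6127, 0.2305], 'orientation': [-0.6729, -3.0684, 0.0023], 'force': [0.0904, -1.0652, 0.6711], 'wrist_torque': [0.009, -0.0201, 0.0355], 'gripper_force': 0.0, 'gripper_width': 1.0007}
0.0187
[ 1.04146102 -0.13796705  1.00690675] 57.17812883690754 [-0.01004785  0.          0.          0.          0.        ]
[ 0.41509747 -0.09678813  1.28173429] 50.30225832068292 [-0.14121937  0.          0.          0.          0.        ]
```

View pics/s0b.png

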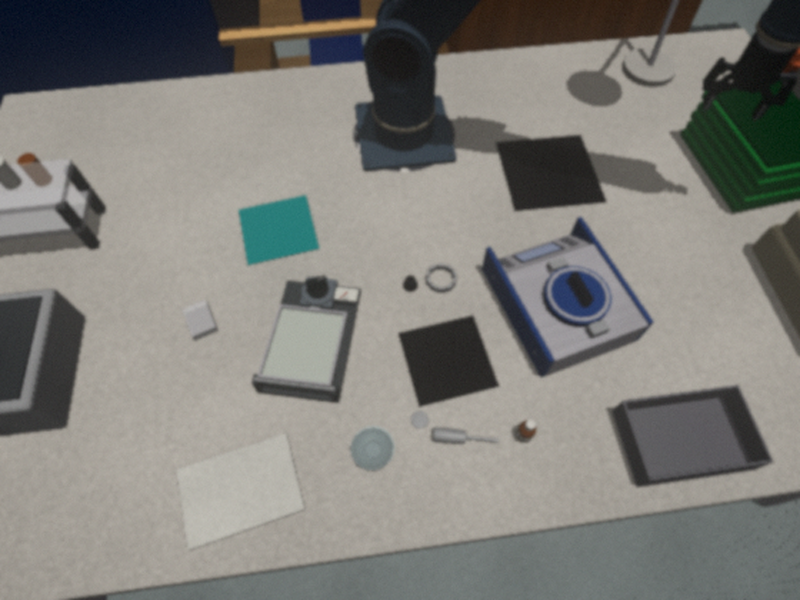

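View pics/t0b.png

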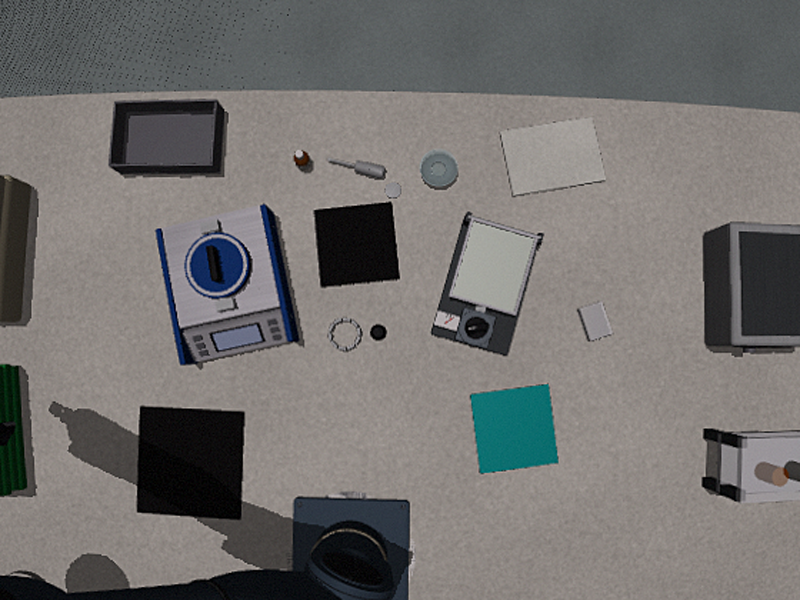

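```bash
cat >> h.py <<'E'
def mos(out,*cr,w=100,h=120,s=4):
    r=[]
    for fn,u0,v0 in cr:
        im=cv2.resize(cv2.imread(f"pics/{fn}.png")[v0:v0+h,u0:u0+w],(w*s,h*s),interpolation=cv2.INTER_CUBIC)
        for k in range(0,w,20): cv2.putText(im,str(u0+k),(k*s,8),0,.3,(0,0,255),1); cv2.line(im,(k*s,8),(k*s,14),(0,0,255),1)
        for k in range(20,h,20): cv2.putText(im,str(v0+k),(6,k*s+3),0,.3,(0,0,255),1); cv2.line(im,(0,k*s),(5,k*s),(0,0,255),1)
        r.append(im)
    cv2.imwrite(f"pics/{out}.png",np.hstack(r))
E
python3 - <<'E'
from h import *
mos("m_t0",("t0",103,140),("t0",295,140)); mos("m_s0",("s0",365,160),("s0",165,180))
E
```

```text
(no output)
```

View pics/m_t0.png

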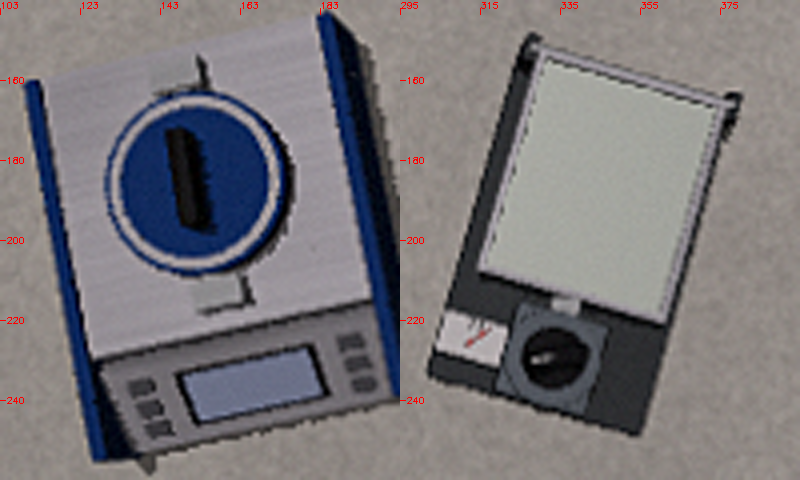

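View pics/m_s0.png

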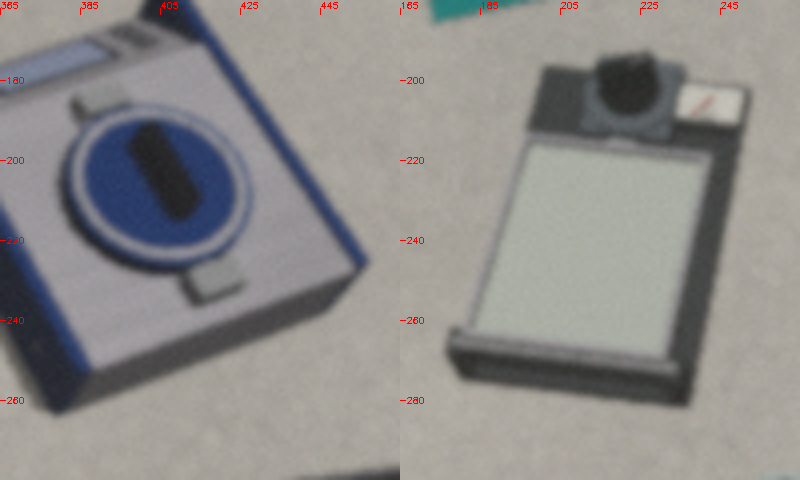

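```bash
python3 - <<'E'
from h import *
a=load("t0");b=load("s0")
print("cap",tri(a,(152.2,186),b,(404.2,206.2)), "knob",tri(a,(334.2,229.5),b,(221.7,202)))
T=[(330.75,153),(375.5,166.25),(360.75,220.75),(315,207)];S=[(232.5,270),(182.5,262.5),(198.75,215.75),(242.5,219.25)]
P=[tri(a,t,b,s) for t,s in zip(T,S)]
for p in P: print(p)
print("plate",np.mean([p[0] for p in P],0))
P=[atz(a,t,.055) for t in T]; print(P,np.mean(P,0)); e=P[0]+P[1]-P[2]-P[3]; print("x dir",np.arctan2(e[1],e[0]))
# claws: top and scene
print("claws top z=.097", atz(a,(103+180/4,140+78/4),.097),atz(a,(103+222/4,140+292/4),.097))
print("bar ends z.128",atz(a,(103+178/4,140+130/4),.128),atz(a,(103+202/4,140+228/4),.128))
print("cap z.098",atz(a,(152.2,186),.098),atz(b,(404.2,206.2),.098))
print("mat corners",[atz(a,(np.array(q)/1.42857),.003) for q in((315,211),(391,203),(399,278),(322,286))])
for z in(.04,.05,.06,.07): print("knob",z,atz(a,(334.2,229.5),z),atz(b,(221.7,202),z))
im=cv2.imread("pics/t0.png")[212:247,317:352]; im=np.clip(im.astype(float)*2.2,0,255).astype(np.uint8)
i2=cv2.imread("pics/s0.png")[188:223,204:239]; i2=np.clip(i2.astype(float)*2.2,0,255).astype(np.uint8)
i3=cv2.imread("pics/t0.png")[160:212,133:168]; i3=np.clip(i3.astype(float)*2.2,0,255).astype(np.uint8)
r=[cv2.resize(i,None,fx=k,fy=k,interpolation=cv2.INTER_CUBIC) for i,k in((im,10),(i2,10))]
cv2.imwrite("pics/knob.png",np.hstack(r))
E
```

```text
cap (array([0.564 , 0.2597, 0.0874]), 0.0048) knob (array([ 0.4572, -0.2409,  0.0453]), 0.0039)
(array([ 0.6708, -0.226 ,  0.0511]), 0.0085)
(array([ 0.6351, -0.3526,  0.0574]), 0.0054)
(array([ 0.4838, -0.3144,  0.0285]), 0.0106)
(array([ 0.5191, -0.1865,  0.0405]), 0.0049)
plate [ 0.5772   -0.269875  0.044375]
[array([ 0.6699, -0.2299,  0.055 ]), array([ 0.6356, -0.3559,  0.055 ]), array([ 0.4824, -0.315 ,  0.055 ]), array([ 0.5178, -0.1879,  0.055 ])] [ 0.576425 -0.272175  0.055   ]
x dir -0.2651430947954238
claws top z=.097 [0.6346 0.2697 0.097 ] [0.4896 0.2338 0.097 ]
bar ends z.128 [0.594  0.2596 0.128 ] [0.5294 0.2404 0.128 ]
cap z.098 [0.5621 0.2541 0.098 ] [0.5696 0.2577 0.098 ]
mat corners [array([0.6898, 0.0856, 0.003 ]), array([ 0.7092, -0.069 ,  0.003 ]), array([ 0.5558, -0.0885,  0.003 ]), array([0.5365, 0.0662, 0.003 ])]
knob 0.04 [ 0.4574 -0.2435  0.04  ] [ 0.4542 -0.2394  0.04  ]
knob 0.05 [ 0.457  -0.2423  0.05  ] [ 0.4603 -0.2384  0.05  ]
knob 0.06 [ 0.4567 -0.2411  0.06  ] [ 0.4663 -0.2373  0.06  ]
knob 0.07 [ 0.4564 -0.2399  0.07  ] [ 0.4724 -0.2363  0.07  ]
```

View pics/knob.png

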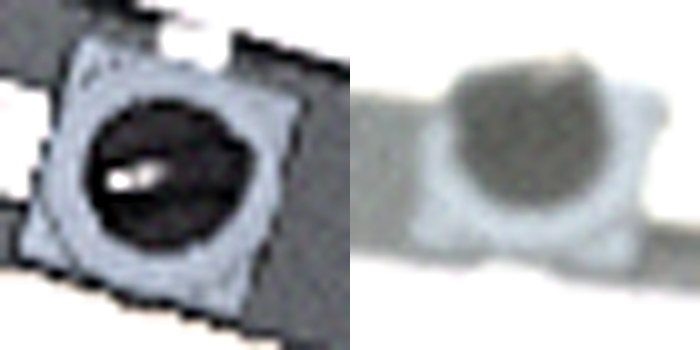

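```bash
python3 - <<'E'
from h import *
a=load("t0");b=load("s0")
print(tri(a,(330.5,229.5),b,(226,194.5)))
def g(fn,u,v,w,h,k,m):
    im=cv2.imread(f"pics/{fn}.png")[v:v+h,u:u+w].astype(float); return cv2.resize(np.clip(im*m,0,255).astype(np.uint8),(400,600) if k==0 else (w*k,h*k),interpolation=cv2.INTER_CUBIC)
cv2.imwrite("pics/knob2.png",np.hstack([g("t0",321,216,26,26,15,7),g("s0",209,190,26,26,15,5)]))
E
```

```text
(array([ 0.4559, -0.2252,  0.0811]), 0.0069)
```

View pics/knob2.png

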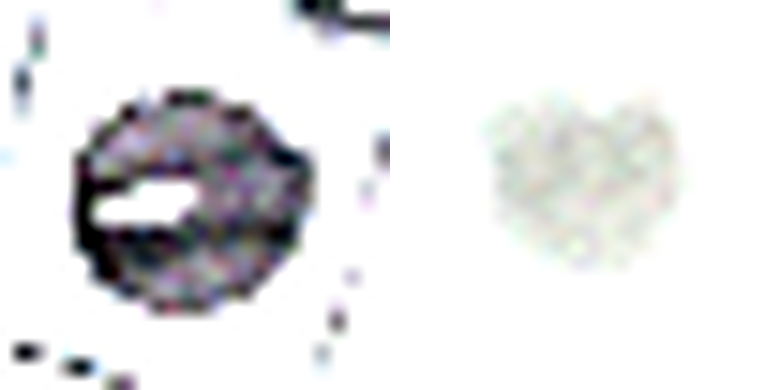

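Emit:
{"name": "servo_tool", "arguments": {"increments": [[0.66,-0.95,0,0,0,-0.88],[0.66,-0.95,0,0,0,-0.88],[0.66,-0.95,0,0,0,-0.88],[0.66,-0.95,0,0,0,-0.88],[0.66,-0.95,0,0,0,-0.88],[0.66,-0.95,0,0,0,-0.88],[0.66,-0.95,0,0,0,-0.88],[0.66,-0.95,0,0,0,-0.88],[0.66,-0.95,0,0,0,-0.88],[0.66,-0.95,0,0,0,-0.88],[0.66,-0.95,0,0,0,-0.88]], "claw": -0.2, "newtons": 40}}

```text
t: 1.48
ee_pos: [0.5013, 0.2976, 0.2314]
orientation: [2.03, 2.397, 0.0]
force: [0.3, -0.3, -0.3]
gripper_width: 0.4
gripper_force: 0.0
```

Emit:
{"name": "servo_tool", "arguments": {"increments": [[-0.08,-1,0,0,0,0],[-0.08,-1,0,0,0,0],[-0.08,-1,0,0,0,0],[-0.08,-1,0,0,0,0],[-0.08,-1,0,0,0,0],[-0.08,-1,0,0,0,0],[-0.08,-1,0,0,0,0],[-0.08,-1,0,0,0,0],[-0.08,-1,0,0,0,0],[-0.08,-1,0,0,0,0],[-0.08,-1,-0.2,0,0,0],[-0.08,-1,-0.4,0,0,0],[-0.08,-1,-0.6,0,0,0],[-0.08,-1,-0.6,0,0,0],[-0.08,-1,-0.6,0,0,0],[-0.08,-1,-0.6,0,0,0],[-0.08,-1,-0.6,0,0,0],[-0.08,-1,-0.4,0,0,0],[0,0,0,0,0,0],[0,0,0,0,0,0]]}}

```text
t: 3.98
ee_pos: [0.4568, -0.2405, 0.1114]
orientation: [-2.025, -2.401, -0.0]
force: [-0.4, 1.2, -0.1]
gripper_width: 0.401
gripper_force: 0.0
```

```bash
cat >> h.py <<'E'
def go(P,yaw=None):
    s=telemetry.observe(); R=cv2.Rodrigues(np.array(s["orientation"],float))[0]; y=np.arctan2(R[1,1],R[0,1])
    print("at",np.round(s["ee_pos"],4),"yaw",round(y,3),"tilt",R[:2,2].round(3),"units",((np.array(P)-s["ee_pos"])/.03).round(3), "turn", None if yaw is None else round(((yaw-y+np.pi/2)%np.pi-np.pi/2)/.1,2),"q7",round(s["qpos"][6],2),"F",np.round(s["force"],1),"w",round(s["gripper_width"],3),"t",round(s["t"],1))
E
python3 -c "
from h import *
go([.4565,-.2405,.056],.17)"
```

```text
at [ 0.4568 -0.2405  0.1114] yaw 0.169 tilt [-0.  0.] units [-8.000e-03  1.000e-03 -1.846e+00] turn 0.01 q7 0.84 F [-0.4  1.2 -0.1] w 0.401 t 4.0
```

Emit:
{"name": "servo_tool", "arguments": {"increments": [[0,0,-0.6,0,0,0],[0,0,-0.6,0,0,0],[0,0,-0.4,0,0,0],[0,0,-0.25,0,0,0],[0,0,0,0,0,0],[0,0,0,0,0,0]]}}

```text
t: 4.72
ee_pos: [0.4573, -0.2405, 0.0562]
orientation: [2.023, 2.403, 0.0]
force: [0.1, -0.8, -0.0]
gripper_width: 0.398
gripper_force: 0.0
```

Emit:
{"name": "servo_tool", "arguments": {"increments": [[0,0,0,0,0,0],[0,0,0,0,0,0],[0,0,0,0,0,0],[0,0,0,0,0,0],[0,0,0,0,0,0],[0,0,0,0,0,0]], "claw": -1, "newtons": 40}}

```text
t: 5.48
ee_pos: [0.4597, -0.2404, 0.0566]
orientation: [2.02, 2.401, 0.003]
force: [5.9, 2.2, 1.8]
gripper_width: 0.151
gripper_force: 45.4
```

Emit:
{"name": "servo_tool", "arguments": {"increments": [[0.1,0,0,0,0,0],[0,0,0,0,0,-1],[0,0,0,0,0,-1],[0,0,0,0,0,-1],[0,0,0,0,0,-1],[0,0,0,0,0,-1],[0,0,0,0,0,-1],[0,0,0,0,0,-1],[0,0,0,0,0,-1],[0,0,0,0,0,-1],[0,0,0,0,0,-1],[0,0,0,0,0,-1],[0,0,0,0,0,-1],[0,0,0,0,0,-1],[0,0,0,0,0,-1],[0,0,0,0,0,-1],[0,0,0,0,0,-1],[0,0,0,0,0,-1],[0,0,0,0,0,-1],[0,0,0,0,0,-1]]}}

```text
t: 7.98
ee_pos: [0.4563, -0.2367, 0.0564]
orientation: [-3.123, 0.253, 0.008]
force: [-16.1, 15.4, 31.1]
gripper_width: 0.157
gripper_force: 47.0
```

Emit:
{"name": "servo_tool", "arguments": {"increments": [[0,0,0,0,0,-1],[0,0,0,0,0,-1],[0,0,0,0,0,-1],[0,0,0,0,0,0],[0,0,0,0,0,0]]}}

```text
t: 8.6
ee_pos: [0.4565, -0.2357, 0.0564]
orientation: [-3.051, 0.711, 0.01]
force: [-14.6, 17.9, 34.1]
gripper_width: 0.157
gripper_force: 47.5
```

```bash
python3 - <<'E'
from h import *
go([.4565,-.2405,.056],.17); snap("top","t1"); snap("scene","s1")
mos("m1",("t1",295,205),("s1",205,185),w=50,h=50,s=8)
E
```

```text
at [ 0.4565 -0.2357  0.0564] yaw -2.029 tilt [-0.004  0.01 ] units [-0.001 -0.159 -0.014] turn -9.43 q7 -0.69 F [-14.6  17.9  34.1] w 0.157 t 8.6
```

View pics/m1.png

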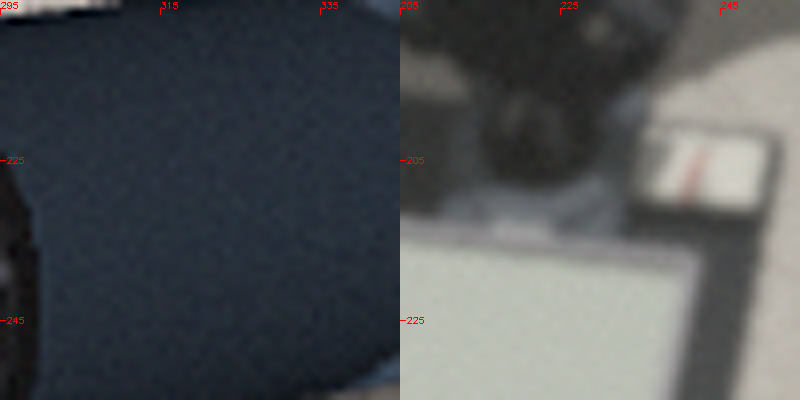

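```bash
python3 - <<'E'
from h import *
b=load("s1"); p=atz(b,(242,207),.04); print(p)
q=[p+.02*np.array([np.cos(t),np.sin(t),0]) for t in (-.265,)]; d=(proj(b,q)-proj(b,p))[0]; print(d)
a1,a2=atz(b,(241.25,210),.04),atz(b,(242.9,204),.04); e=a1-a2; print("now yaw",np.arctan2(e[1],e[0]))
a1,a2=atz(b,(238,209.25),.04),atz(b,(243.75,204.25),.04); e=a1-a2; print("before yaw scene",np.arctan2(e[1],e[0]))
a=load("t0"); a1,a2=atz(a,(295+65/4,140+347/4),.04),atz(a,(295+90/4,140+328/4),.04);e=a2-a1; print("before top",np.arctan2(e[1],e[0]))
E
```

```text
[ 0.4789 -0.1822  0.04  ]
[-1.3  6. ]
now yaw -0.3155201054217616
before yaw scene -0.8905984128180007
before top -0.9053408319855385
```

Emit:
{"name": "servo_tool", "arguments": {"increments": [[0,0,0,0,0,0],[0,0,0,0,0,0],[0,0,0,0,0,0],[0,0,1,0,0,0],[0,0,1,0,0,0],[0,0.5,1,0,0,0],[0,1,1,0,0,0],[0,1,0,0,0,0],[0,1,0,0,0,0],[0,1,0,0,0,0],[0,1,0,0,0,0],[0,1,0,0,0,0],[0,1,0,0,0,0],[0,1,0,0,0,0],[0,1,0,0,0,0],[0,0,0,0,0,0],[0,0,0,0,0,0]], "claw": -0.2}}

```text
t: 10.82
ee_pos: [0.4601, 0.044, 0.1758]
orientation: [3.059, -0.713, 0.001]
force: [-0.6, -0.3, 0.5]
gripper_width: 0.403
gripper_force: 0.0
```

```bash
python3 - <<'E'
from h import *
go([.4565,-.2405,.056],-2.0); snap("top","t2"); snap("scene","s2")
mos("m2",("t2",300,205),("s2",205,185),w=50,h=50,s=8)
E
```

```text
at [0.4601 0.044  0.1758] yaw -2.029 tilt [ 0.    -0.001] units [-0.121 -9.484 -3.995] turn 0.29 q7 -1.32 F [-0.6 -0.3  0.5] w 0.403 t 10.8
```

View pics/m2.png

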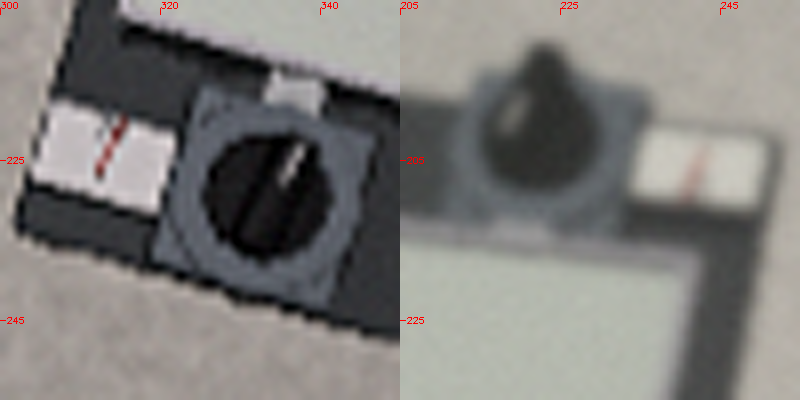

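Emit:
{"name": "servo_tool", "arguments": {"increments": [[-0.1,-0.94,0,0,0,0],[0,-0.94,0,0,0,0],[0,-0.94,0,0,0,0],[0,-0.94,0,0,0,0],[0,-0.94,0,0,0,0],[0,-0.94,0,0,0,0],[0,-0.94,0,0,0,0],[0,-0.94,0,0,0,0],[0,-0.94,0,0,0,0],[0,-0.94,0,0,0,0],[0,0,-1,0,0,0],[0,0,-1,0,0,0],[0,0,-1,0,0,0],[0,0,-0.6,0,0,0],[0,0,-0.26,0,0,0],[0,0,0,0,0,0]]}}

```text
t: 12.92
ee_pos: [0.4571, -0.2378, 0.0602]
orientation: [3.059, -0.714, 0.0]
force: [0.8, 0.1, -0.1]
gripper_width: 0.399
gripper_force: 0.0
```

Emit:
{"name": "servo_tool", "arguments": {"increments": [[0,0,0,0,0,0],[0,0,0,0,0,0],[0,0,0,0,0,0],[0,0,0,0,0,0],[0,0,0,0,0,0]], "claw": -1, "newtons": 30}}

```text
t: 13.55
ee_pos: [0.4581, -0.2366, 0.0609]
orientation: [-3.058, 0.711, -0.003]
force: [1.2, 5.0, 5.2]
gripper_width: 0.16
gripper_force: 31.0
```

Emit:
{"name": "servo_tool", "arguments": {"increments": [[0,0.05,0,0,0,0],[0,0,0,0,0,-1],[0,0,0,0,0,-1],[0,0,0,0,0,-1],[0,0,0,0,0,-1],[0,0,0,0,0,-0.5],[0,0,0,0,0,0],[0,0,0,0,0,0]]}}

```text
t: 14.55
ee_pos: [0.4584, -0.2361, 0.0609]
orientation: [-2.823, 1.377, -0.004]
force: [3.2, 1.1, 7.7]
gripper_width: 0.159
gripper_force: 31.3
```

Emit:
{"name": "servo_tool", "arguments": {"increments": [[0,0,0,0,0,0],[0,0,0,0,0,0],[0,0,0,0,0,0],[0,0,1,0,0,0],[0,0,1,0,0,0],[0,0.5,1,0,0,0],[0,1,1,0,0,0.9],[0,1,0.8,0,0,0.9],[0,1,0,0,0,0.9],[0.5,1,0,0,0,0.9],[0.5,1,0,0,0,0.9],[0.5,1,0,0,0,0.9],[0.5,1,0,0,0,0.9],[0.5,1,0,0,0,0.9],[0.5,1,0,0,0,0.9],[0,0,0,0,0,0],[0,0,0,0,0,0]], "claw": -0.2}}

```text
t: 16.68
ee_pos: [0.547, 0.0488, 0.2039]
orientation: [3.137, -0.154, -0.0]
force: [-0.6, 0.2, -0.3]
gripper_width: 0.401
gripper_force: 0.0
```

```bash
python3 - <<'E'
from h import *
go([.5655,.2555,.2],1.8); snap("top","t3"); snap("scene","s3")
mos("m3",("t3",300,205),("s3",205,185),w=50,h=50,s=8)
E
```

```text
at [0.547  0.0488 0.2039] yaw -1.669 tilt [-0.    -0.001] units [ 0.616  6.889 -0.131] turn 3.27 q7 -1.15 F [-0.6  0.2 -0.3] w 0.401 t 16.7
```

View pics/m3.png

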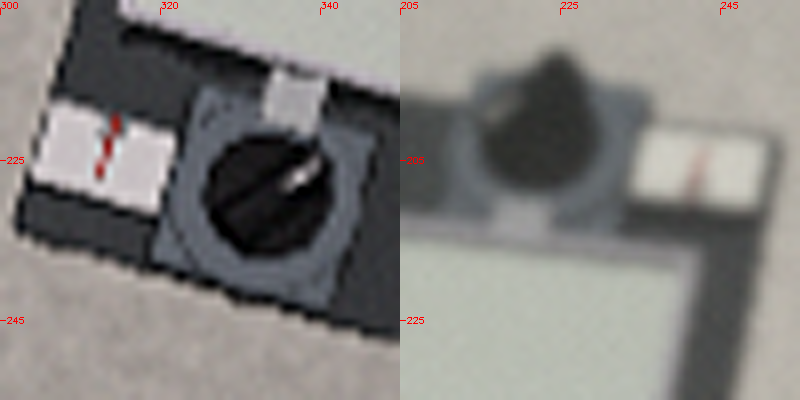

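```bash
python3 - <<'E'
from h import *
a=load("t0");b=load("s0")
for fn,c,box in(("t0",a,(125,158,180,212)),("s0",b,(375,180,435,232))):
    im=cv2.imread(f"pics/{fn}.png").astype(int); u0,v0,u1,v1=box
    m=((im[...,0]-im[...,2])>40).astype(np.uint8); k=np.zeros_like(m); k[v0:v1,u0:u1]=m[v0:v1,u0:u1]
    n,l,s,_=cv2.connectedComponentsWithStats(k); i=1+np.argmax(s[1:,4]); print(s[1:])
    h=cv2.convexHull(np.argwhere(k>0)[:,::-1].astype(np.int32)); e=cv2.fitEllipse(h); print(fn,e, atz(c,e[0],.098),atz(c,e[0],.095))
A=lambda p,z:atz(a,(103+p[0]/4,140+p[1]/4),z)
for p,q in(((43,85),(95,358)),((95,358),(372,300)),((180,78),(222,292)),((178,130),(203,228))):
    d=A(p,.08)-A(q,.08); print(np.arctan2(d[1],d[0]))
im=cv2.imread("pics/t3.png").astype(int); m=(im[...,2]-im[...,1])>35; p=np.argwhere(m[215:232,305:322])[:,::-1]+[305,215]
W=np.array([atz(a,q.astype(float),.04)[:2] for q in p]); print(len(W)); u,s,v=np.linalg.svd(W-W.mean(0)); print("needle yaw",np.arctan2(v[0,1],v[0,0]),s)
E
```

```text
[[131 163  43  46 124]
 [132 164  14  12  18]
 [133 167  37  37 873]
 [130 177   2   6   6]
 [129 184   1   4   4]
 [130 191   1   2   2]]
t0 ((151.35694885253906, 185.21632385253906), (44.57553482055664, 45.81193542480469), 21.664602279663086) [0.5642 0.2565 0.098 ] [0.5646 0.2574 0.095 ]
[[424 180  11  16  29]
 [386 190  37  32 627]
 [375 231   1   1   1]]
s0 ((402.45465087890625, 206.59312438964844), (35.3651123046875, 73.86786651611328), 53.15642166137695) [0.5701 0.2526 0.098 ] [0.5686 0.2539 0.095 ]
0.24472860061644738
1.7961769535603727
0.24209544189953983
0.29975140979567694
8
needle yaw 2.840571256541943 [0.01899107 0.00192201]
```

Emit:
{"name": "servo_tool", "arguments": {"increments": [[0.075,0.863,0,0,0,0.45],[0.075,0.863,0,0,0,0.45],[0.075,0.863,0,0,0,0.45],[0.075,0.863,0,0,0,0.45],[0.075,0.863,0,0,0,0.45],[0.075,0.863,0,0,0,0.45],[0.075,0.863,0,0,0,0.45],[0.075,0.863,0,0,0,0.45],[0,0,0,0,0,0],[0,0,-0.8,0,0,0],[0,0,-0.8,0,0,0],[0,0,-0.8,0,0,0],[0,0,-0.5,0,0,0],[0,0,-0.3,0,0,0],[0,0,-0.23,0,0,0],[0,0,0,0,0,0],[0,0,0,0,0,0]]}}

```text
t: 18.9
ee_pos: [0.5654, 0.2562, 0.1016]
orientation: [-3.114, -0.41, -0.001]
force: [0.1, 0.1, 0.0]
gripper_width: 0.398
gripper_force: 0.0
```

Emit:
{"name": "servo_tool", "arguments": {"increments": [[0,0,0,0,0,0],[0,0,0,0,0,0],[0,0,0,0,0,0],[0,0,0,0,0,0],[0,0,0,0,0,0],[0,0,0,0,0,0]], "claw": -1, "newtons": 100}}

```text
t: 19.65
ee_pos: [0.5652, 0.2566, 0.1012]
orientation: [-3.114, -0.411, -0.001]
force: [0.2, 3.9, 4.1]
gripper_width: 0.146
gripper_force: 97.4
```

```bash
python3 - <<'E'
from h import *
go([.565,.256,.101],1.83)
E
```

```text
at [0.5652 0.2566 0.1012] yaw -1.309 tilt [0.    0.001] units [-0.008 -0.021 -0.007] turn -0.03 q7 -1.1 F [0.2 3.9 4.1] w 0.146 t 19.6
```

Emit:
{"name": "servo_tool", "arguments": {"increments": [[0,0,-0.1,0,0,0],[0,0,-0.1,0,0,0],[0,0,-0.1,0,0,0],[0,0,0,0,0,0],[0,0,0,0,0,0]]}}

```text
t: 20.27
ee_pos: [0.5653, 0.2567, 0.0938]
orientation: [-3.113, -0.41, -0.002]
force: [-6.5, 4.6, 22.7]
gripper_width: 0.148
gripper_force: 100.2
```

Emit:
{"name": "servo_tool", "arguments": {"increments": [[0,0,0,0,0,0.6],[0,0,0,0,0,0.8],[0,0,0,0,0,0.8],[0,0,0,0,0,0.8],[0,0,0,0,0,0.8],[0,0,0,0,0,0.8],[0,0,0,0,0,0.8],[0,0,0,0,0,0.8],[0,0,0,0,0,0.3],[0,0,0,0,0,0],[0,0,0,0,0,0]]}}

```text
t: 21.65
ee_pos: [0.5668, 0.2555, 0.0938]
orientation: [2.822, 1.38, 0.006]
force: [-0.1, 2.2, 17.2]
gripper_width: 0.145
gripper_force: 100.3
```

```bash
python3 - <<'E'
from h import *
go([.565,.256,.101],1.83+.65); snap("top","t4"); snap("scene","s4")
mos("m4",("t4",103,140),("s4",365,160))
E
```

```text
at [0.5668 0.2555 0.0938] yaw -0.661 tilt [0.003 0.001] units [-0.06   0.015  0.238] turn -0.01 q7 -0.58 F [-0.1  2.2 17.2] w 0.145 t 21.6
```

View pics/m4.png

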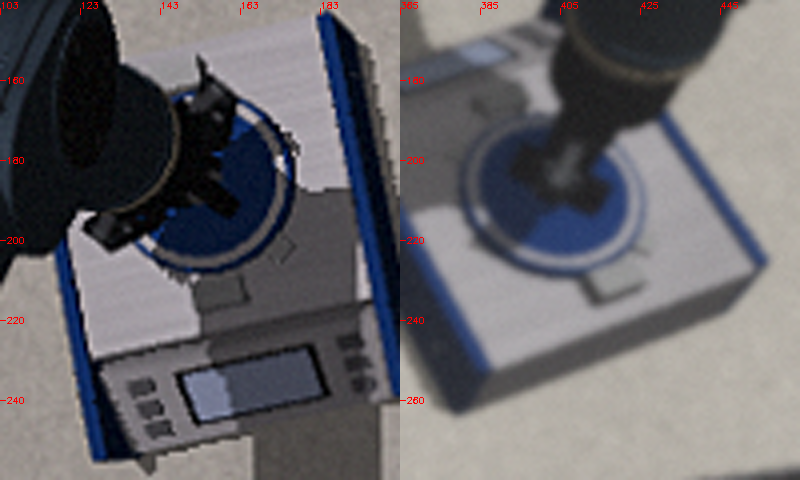

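Emit:
{"name": "servo_tool", "arguments": {"increments": [[0,0,0.2,0,0,0],[0,0,0.5,0,0,0],[0,0,0.9,0,0,0],[0,0,1,0,0,0],[0,0,0.9,0,0,0],[0.1,-0.4,0,0,0,0],[0.18,-0.8,0,0,0,0],[0.19,-0.9,0,0,0,0],[0.2,-0.9,0,0,0,0],[0.2,-0.9,0,0,0,0],[0.2,-0.9,0,0,0,0],[0.2,-0.9,0,0,0,0],[0.2,-0.9,0,0,0,0],[0.2,-0.9,0,0,0,0],[0.2,-0.7,0,0,0,0],[0,-0.37,0,0,0,0],[0,0,0,0,0,0]]}}

```text
t: 23.88
ee_pos: [0.6203, -0.002, 0.1964]
orientation: [-2.822, -1.38, 0.003]
force: [-0.6, 0.3, -1.9]
gripper_width: 0.143
gripper_force: 97.1
```

```bash
python3 - <<'E'
from h import *
go([.6228,-.0014,.0185]); snap("top","t5"); snap("scene","s5")
mos("m5",("t5",210,130),("s5",365,160),w=100,h=110)
E
```

```text
at [ 0.6203 -0.002   0.1964] yaw -0.661 tilt [-0.002 -0.   ] units [ 0.083  0.021 -5.929] turn None q7 -0.26 F [-0.6  0.3 -1.9] w 0.143 t 23.9
```

View pics/m5.png

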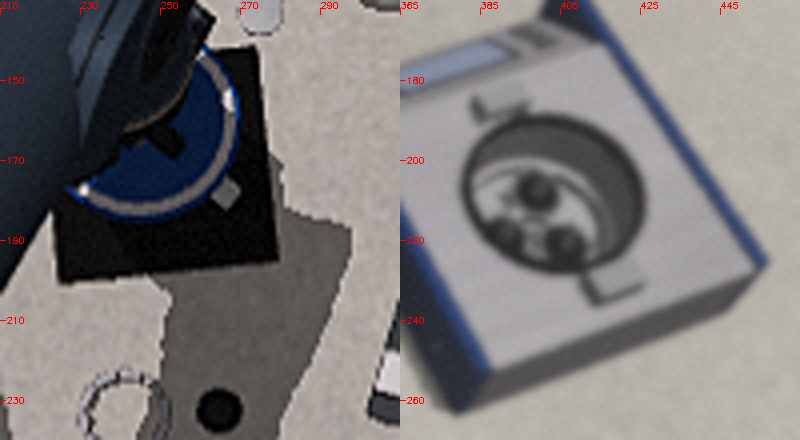

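Emit:
{"name": "servo_tool", "arguments": {"increments": [[0.08,0,-0.6,0,0,0],[0,0,-1,0,0,0],[0,0,-1,0,0,0],[0,0,-1,0,0,0],[0,0,-1,0,0,0],[0,0,-0.6,0,0,0],[0,0,-0.4,0,0,0],[0,0,-0.2,0,0,0],[0,0,-0.1,0,0,0],[0,0,0,0,0,0],[0,0,0,0,0,0]]}}

```text
t: 25.35
ee_pos: [0.6239, -0.001, 0.0207]
orientation: [2.82, 1.383, 0.001]
force: [0.4, 0.0, -3.1]
gripper_width: 0.144
gripper_force: 97.2
```

Still hanging; lower slightly until contact, then release and rise.

Emit:
{"name": "servo_tool", "arguments": {"increments": [[0,0,-0.05,0,0,0],[0,0,-0.05,0,0,0],[0,0,0,0,0,0]]}}

```text
t: 25.72
ee_pos: [0.6239, -0.0009, 0.0189]
orientation: [-2.821, -1.383, -0.003]
force: [-4.7, 1.3, 15.8]
gripper_width: 0.142
gripper_force: 99.9
```

Emit:
{"name": "servo_tool", "arguments": {"increments": [[0,0,0,0,0,0],[0,0,0,0,0,0],[0,0,0,0,0,0],[0,0,0,0,0,0]], "claw": -0.2}}

```text
t: 26.22
ee_pos: [0.6236, -0.0009, 0.017]
orientation: [2.821, 1.383, -0.0]
force: [0.4, 0.2, -0.4]
gripper_width: 0.402
gripper_force: 0.0
```

Emit:
{"name": "servo_tool", "arguments": {"increments": [[0,0,0.6,0,0,0],[0,0,1,0,0,0],[0,0,1,0,0,0],[-0.5,0,1,0,0,0],[-1,0,1,0,0,0],[-1,0,1,0,0,0],[-1,0,0,0,0,0],[-1,0,0,0,0,0],[-0.5,0,0,0,0,0],[0,0,0,0,0,0]]}}

```text
t: 27.48
ee_pos: [0.4735, -0.0008, 0.1858]
orientation: [-2.82, -1.383, -0.002]
force: [0.6, -0.0, 0.2]
gripper_width: 0.397
gripper_force: 0.0
```

```bash
python3 - <<'E'
from h import *
go([.5668,.2555,.2]); snap("top","t6"); snap("scene","s6")
def cr(fn,u,v,w,h,k):
    im=cv2.resize(cv2.imread(f"pics/{fn}.png")[v:v+h,u:u+w],(w*k,h*k),interpolation=cv2.INTER_CUBIC)
    for q in range(0,w,10): cv2.putText(im,str(u+q),(q*k,8),0,.3,(0,0,255),1); cv2.line(im,(q*k,8),(q*k,14),(0,0,255),1)
    for q in range(10,h,10): cv2.putText(im,str(v+q),(6,q*k+3),0,.3,(0,0,255),1); cv2.line(im,(0,q*k),(5,q*k),(0,0,255),1)
    return im
A=cr("t6",127,160,50,50,8);B=cr("s6",378,182,50,50,8);C=cr("t6",210,130,100,50,4);C2=cr("s6",270,210,100,50,4)
cv2.imwrite("pics/m6.png",np.vstack([np.hstack([A,B]),np.hstack([C,C2])]))
E
```

```text
at [ 0.4735 -0.0008  0.1858] yaw -0.659 tilt [0.001 0.001] units [3.109 8.543 0.474] turn None q7 -0.25 F [ 0.6 -0.   0.2] w 0.397 t 27.5
```

View pics/m6.png

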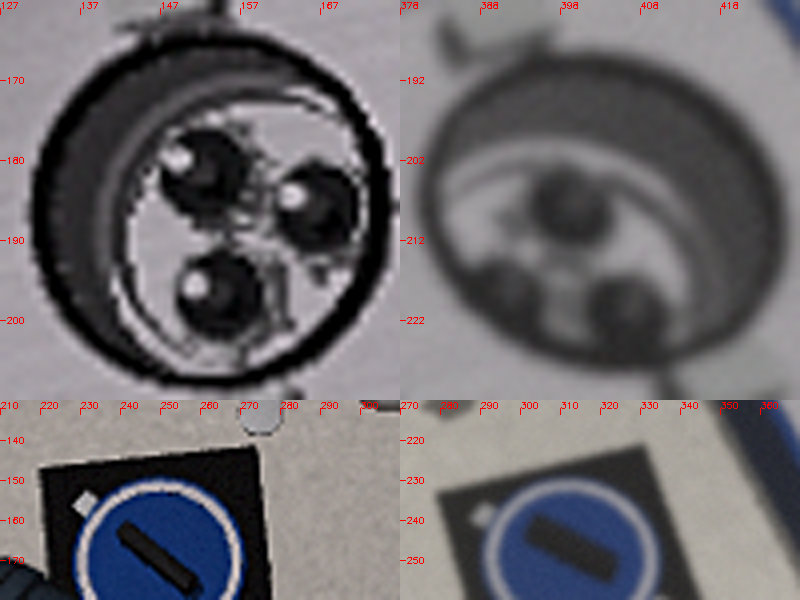

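```bash
python3 - <<'E'
from h import *
a=load("t6");b=load("s6")
A=lambda p:(127+p[0]/8,160+p[1]/8); B=lambda p:(378+(p[0]-400)/8,182+p[1]/8)
c=atz(a,A((210,210)),.078)[:2]; print("mouth",c,atz(b,B((602,212)),.078), proj(a,[.5655,.2555,.078]),A((210,210)))
for n,t,m in(("A",(178,158),(205,175)),("B",(292,195),(318,208)),("C",(197,287),(220,292))):
    p=atz(a,A(t),.072); q=atz(a,A(m),.037); d=p[:2]-np.array([.5655,.2555]); print(n,p,q,"rel",d.round(4),"az",np.arctan2(d[1],d[0]).round(2))
for s in((570,205),(508,292),(628,312)): print("scene z.04",atz(b,B(s),.04))
R=np.array([[np.cos(-.258),-np.sin(-.258)],[np.sin(-.258),np.cos(-.258)]])
im=cv2.imread("pics/t6.png")
T=[(330.75,153),(375.5,166.25)]
pc=np.array([.576,-.272])
for q in((.035,.028),(.035,-.028),(-.03,0),(-.08,-.068),(-.08,.068),(.08,.068),(.08,-.068)):
    w=pc+R@q; print(q,w.round(4),proj(a,[*w,.06])); 
E
```

```text
mouth [0.5639 0.257 ] [0.566  0.2616 0.078 ] [[153.8 185.7]] (153.25, 186.25)
A [0.5826 0.271  0.072 ] [0.5815 0.2715 0.037 ] rel [0.0171 0.0155] az 0.74
B [0.5703 0.2302 0.072 ] [0.5704 0.2301 0.037 ] rel [ 0.0048 -0.0253] az -1.38
C [0.5379 0.2621 0.072 ] [0.5399 0.2641 0.037 ] rel [-0.0276  0.0066] az 2.91
scene z.04 [0.5421 0.2674 0.04  ]
scene z.04 [0.5736 0.2355 0.04  ]
scene z.04 [0.5872 0.2754 0.04  ]
(0.035, 0.028) [ 0.617  -0.2539] [[339.4 171.6]]
(0.035, -0.028) [ 0.6027 -0.308 ] [[358.8 177.2]]
(-0.03, 0) [ 0.547  -0.2643] [[343.  196.9]]
(-0.08, -0.068) [ 0.4813 -0.3173] [[361.9 221.1]]
(-0.08, 0.068) [ 0.516  -0.1858] [[314.4 207.5]]
(0.08, 0.068) [ 0.6707 -0.2267] [[329.8 152.3]]
(0.08, -0.068) [ 0.636  -0.3582] [[376.7 165.8]]
```

Emit:
{"name": "servo_tool", "arguments": {"increments": [[0.365,0.906,0,0,0,0],[0.365,0.906,0,0,0,0],[0.365,0.906,0,0,0,0],[0.365,0.906,0,0,0,0],[0.365,0.906,0,0,0,0],[0.365,0.906,0,0,0,0],[0.365,0.906,0,0,0,0],[0.365,0.906,0,0,0,0],[0.365,0.906,0,0,0,0],[0.365,0.906,0,0,0,0],[0,0,-0.9,0,0,0],[0,0,-0.9,0,0,0],[0,0,-0.9,0,0,0],[0,0,-0.8,0,0,0],[0,0,-0.6,0,0,0],[0,0,-0.4,0,0,0],[0,0,-0.23,0,0,0],[0,0,0,0,0,0],[0,0,0,0,0,0]], "claw": -0.4}}

```text
t: 29.95
ee_pos: [0.5835, 0.2709, 0.0439]
orientation: [-2.821, -1.383, -0.002]
force: [-0.9, -0.2, 1.4]
gripper_width: 0.303
gripper_force: 0.0
```

Emit:
{"name": "servo_tool", "arguments": {"increments": [[0,0,0,0,0,0],[0,0,0,0,0,0],[0,0,0,0,0,0],[0,0,0,0,0,0],[0,0,0,0,0,0]], "claw": -1, "newtons": 40}}

```text
t: 30.58
ee_pos: [0.5833, 0.2711, 0.0436]
orientation: [-2.821, -1.383, -0.001]
force: [-0.7, 0.8, 5.6]
gripper_width: 0.097
gripper_force: 39.3
```

Emit:
{"name": "servo_tool", "arguments": {"increments": [[0,0,0.4,0,0,0],[0,0,0.8,0,0,0],[0,0,0.8,0,0,0],[0,0,0.8,0,0,0],[0,0,0.75,0,0,0],[0.062,-0.4,0,0,0,0],[0.062,-0.8,0,0,0,0],[0.062,-0.972,0,0,0,0],[0.062,-0.972,0,0,0,0],[0.062,-0.972,0,0,0,0],[0.062,-0.972,0,0,0,0],[0.062,-0.972,0,0,0,0],[0.062,-0.972,0,0,0,0],[0.062,-0.972,0,0,0,0],[0.062,-0.972,0,0,0,0],[0.062,-0.972,0,0,0,0],[0.062,-0.972,0,0,0,0],[0.062,-0.972,0,0,0,0],[0.062,-0.972,0,0,0,0],[0.062,-0.972,0,0,0,0]]}}

```text
t: 33.08
ee_pos: [0.6092, -0.147, 0.1487]
orientation: [-2.821, -1.38, 0.003]
force: [0.2, -0.3, -0.6]
gripper_width: 0.104
gripper_force: 39.0
```

Emit:
{"name": "servo_tool", "arguments": {"increments": [[0.06,-0.972,0,0,0,0],[0.06,-0.972,0,0,0,0],[0.06,-0.972,0,0,0,0],[0,-0.75,0,0,0,0],[0,0,0,0,0,0],[0,0,0,0,0,0]]}}

```text
t: 33.83
ee_pos: [0.6153, -0.2543, 0.1489]
orientation: [-2.82, -1.381, 0.001]
force: [0.6, 1.0, -0.8]
gripper_width: 0.1
gripper_force: 39.0
```

```bash
python3 - <<'E'
from h import *
go([.617,-.254,.0795]); 
E
```

```text
at [ 0.6153 -0.2543  0.1489] yaw -0.66 tilt [-0.001  0.001] units [ 0.055  0.01  -2.313] turn None q7 0.12 F [ 0.6  1.  -0.8] w 0.1 t 33.8
```

Emit:
{"name": "servo_tool", "arguments": {"increments": [[0.05,0,-0.6,0,0,0],[0,0,-0.7,0,0,0],[0,0,-0.5,0,0,0],[0,0,-0.3,0,0,0],[0,0,-0.15,0,0,0],[0,0,-0.05,0,0,0],[0,0,0,0,0,0]]}}

```text
t: 34.7
ee_pos: [0.6181, -0.2544, 0.0811]
orientation: [2.82, 1.383, 0.001]
force: [0.5, -0.8, 0.2]
gripper_width: 0.098
gripper_force: 39.0
```

Emit:
{"name": "servo_tool", "arguments": {"increments": [[0,0,-0.06,0,0,0],[0,0,0,0,0,0]]}}

```text
t: 34.95
ee_pos: [0.6179, -0.2542, 0.079]
orientation: [2.821, 1.383, 0.0]
force: [0.4, -0.4, -0.9]
gripper_width: 0.102
gripper_force: 39.0
```

Emit:
{"name": "servo_tool", "arguments": {"increments": [[0,0,-0.04,0,0,0],[0,0,0,0,0,0],[0,0,-0.03,0,0,0],[0,0,0,0,0,0]]}}

```text
t: 35.45
ee_pos: [0.618, -0.2544, 0.0783]
orientation: [2.82, 1.383, 0.002]
force: [-3.2, 2.8, 11.6]
gripper_width: 0.096
gripper_force: 40.3
```

Emit:
{"name": "servo_tool", "arguments": {"increments": [[0,0,0,0,0,0],[0,0,0,0,0,0],[0,0,0,0,0,0],[0,0,0.4,0,0,0],[0,0,0.8,0,0,0],[0,0,0.8,0,0,0],[0,0,0.5,0,0,0],[-0.09,0.95,0,0,0,0.6],[-0.09,0.95,0,0,0,0.6],[-0.09,0.95,0,0,0,0.6],[-0.09,0.95,0,0,0,0.6],[-0.09,0.95,0,0,0,0.6],[-0.09,0.95,0,0,0,0.6],[-0.09,0.95,0,0,0,0.6],[-0.09,0.95,0,0,0,0.6],[-0.09,0.95,0,0,0,0.6],[-0.09,0.95,0,0,0,0.6],[-0.09,0.95,0,0,0,0.6],[-0.09,0.95,0,0,0,0.6],[-0.09,0.95,0,0,0,0.6]], "claw": -0.4}}

```text
t: 37.95
ee_pos: [0.5826, 0.1172, 0.1521]
orientation: [2.081, 2.354, 0.0]
force: [0.5, -0.4, 0.7]
gripper_width: 0.3
gripper_force: 0.0
```

```bash
python3 - <<'E'
from h import *
go([.571,.231,.044],.19); snap("top","t7");snap("scene","s7")
def cr(fn,u,v,w,h,k):
    im=cv2.resize(cv2.imread(f"pics/{fn}.png")[v:v+h,u:u+w],(w*k,h*k),interpolation=cv2.INTER_CUBIC)
    for q in range(0,w,10): cv2.putText(im,str(u+q),(q*k,8),0,.3,(0,0,255),1); cv2.line(im,(q*k,8),(q*k,14),(0,0,255),1)
    for q in range(10,h,10): cv2.putText(im,str(v+q),(6,q*k+3),0,.3,(0,0,255),1); cv2.line(im,(0,q*k),(5,q*k),(0,0,255),1)
    return im
cv2.imwrite("pics/m7.png",np.hstack([cr("t7",127,160,50,75,8),cr("t7",300,150,80,100,5)[:,:400]][:2]) if 0 else np.hstack([cr("t7",127,160,50,50,8),cr("t7",310,150,67,67,6)[:400,:400]]))
E
```

```text
at [0.5826 0.1172 0.1521] yaw 0.123 tilt [0. 0.] units [-0.388  3.793 -3.603] turn 0.67 q7 0.2 F [ 0.5 -0.4  0.7] w 0.3 t 38.0
```

View pics/m7.png

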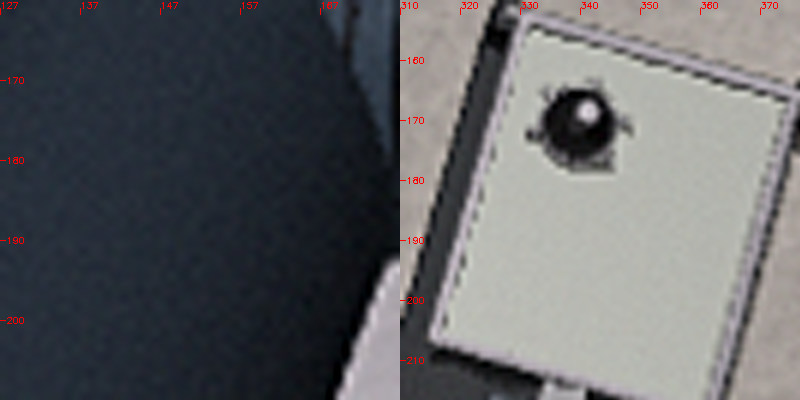

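```bash
python3 - <<'E'
from h import *
x=cv2.imread("pics/s6.png");y=cv2.imread("pics/s7.png")
# patches round posts B, C as seen in s6
for n,p in(("B",(391.5,218.5)),("C",(399.3,207.6)),("A",(406.5,221))):
    u,v=map(int,p); t=x[v-6:v+7,u-6:u+7]; r=cv2.matchTemplate(y[175:240,370:435],t,cv2.TM_CCOEFF_NORMED); _,m,_,l=cv2.minMaxLoc(r); print(n,round(m,2),l[0]+376-u,l[1]+181-v)
E
```

```text
B 0.98 0 0
C 1.0 0 0
A 0.83 3 -28
```

B and C have not moved; go for B.

Emit:
{"name": "servo_tool", "arguments": {"increments": [[-0.08,0.76,0,0,0,0.15],[-0.08,0.76,0,0,0,0.15],[-0.08,0.76,0,0,0,0.15],[-0.08,0.76,0,0,0,0.2],[-0.07,0.75,0,0,0,0],[0,0,0,0,0,0],[0,0,-0.8,0,0,0],[0,0,-0.8,0,0,0],[0,0,-0.8,0,0,0],[0,0,-0.6,0,0,0],[0,0,-0.4,0,0,0],[0,0,-0.2,0,0,0],[0,0,0,0,0,0],[0,0,0,0,0,0]]}}

```text
t: 39.8
ee_pos: [0.5715, 0.2301, 0.0444]
orientation: [2.005, 2.418, 0.001]
force: [0.2, -0.3, 0.3]
gripper_width: 0.303
gripper_force: 0.0
```

Emit:
{"name": "servo_tool", "arguments": {"increments": [[0,0,0,0,0,0],[0,0,0,0,0,0],[0,0,0,0,0,0],[0,0,0,0,0,0],[0,0,0,0,0,0]], "claw": -1}}

```text
t: 40.42
ee_pos: [0.5711, 0.2301, 0.0439]
orientation: [-2.005, -2.418, -0.0]
force: [-0.7, 0.2, 2.2]
gripper_width: 0.102
gripper_force: 39.1
```

Emit:
{"name": "servo_tool", "arguments": {"increments": [[0,0,0.4,0,0,0],[0,0,0.8,0,0,0],[0,0,0.8,0,0,0],[0,0,0.8,0,0,0],[0,0,0.75,0,0,0],[0.058,-0.4,0,0,0,0],[0.058,-0.8,0,0,0,0],[0.058,-0.97,0,0,0,0],[0.058,-0.97,0,0,0,0],[0.058,-0.97,0,0,0,0],[0.058,-0.97,0,0,0,0],[0.058,-0.97,0,0,0,0],[0.058,-0.97,0,0,0,0],[0.058,-0.97,0,0,0,0],[0.058,-0.97,0,0,0,0],[0.058,-0.97,0,0,0,0],[0.058,-0.97,0,0,0,0],[0.058,-0.97,0,0,0,0],[0.058,-0.97,0,0,0,0],[0.058,-0.97,0,0,0,0]]}}

```text
t: 42.92
ee_pos: [0.5954, -0.1871, 0.1493]
orientation: [-2.007, -2.415, 0.002]
force: [0.1, -0.2, -0.9]
gripper_width: 0.098
gripper_force: 39.0
```

Emit:
{"name": "servo_tool", "arguments": {"increments": [[0.06,-0.97,0,0,0,0],[0.06,-0.97,0,0,0,0],[0.06,-0.97,0,0,0,0],[0,-0.8,0,0,0,0],[0,-0.41,0,0,0,0],[0,0,0,0,0,0],[0,0,0,0,0,0]]}}

```text
t: 43.8
ee_pos: [0.6025, -0.3068, 0.1499]
orientation: [-2.004, -2.418, -0.001]
force: [0.0, 0.2, -0.3]
gripper_width: 0.105
gripper_force: 39.0
```

```bash
cat >> h.py <<'E'
def posts(fn,z,box):
    # bright post top inside dark blob, top view: dark blobs' centroids at height z
    im=cv2.cvtColor(cv2.imread(f"pics/{fn}.png"),cv2.COLOR_BGR2GRAY); u0,v0,u1,v1=box; m=np.zeros_like(im); m[v0:v1,u0:u1]=(im[v0:v1,u0:u1]<75)
    n,l,s,c=cv2.connectedComponentsWithStats(m,connectivity=4)
    return [(c[i].round(1),s[i,4],atz(load(fn),c[i],z)[:2]) for i in range(1,n) if s[i,4]>30]
E
python3 - <<'E'
from h import *
go([.6027,-.308,.0775]); snap("top","t8"); snap("scene","s8")
print("A",posts("t8",.07,(325,155,350,185))); print("C?",posts("t8",.037,(140,173,165,203)))
x=cv2.imread("pics/s6.png");y=cv2.imread("pics/s8.png")
for n,p in(("C",(399.3,207.6)),):
    u,v=map(int,p); t=x[v-6:v+7,u-6:u+7]; r=cv2.matchTemplate(y[175:240,370:435],t,cv2.TM_CCOEFF_NORMED); _,m,_,l=cv2.minMaxLoc(r); print(n,round(m,2),l[0]+376-u,l[1]+181-v)
E
```

```text
at [ 0.6025 -0.3068  0.1499] yaw 0.187 tilt [-0.     0.001] units [ 0.005 -0.04  -2.414] turn None q7 0.88 F [ 0.   0.2 -0.3] w 0.105 t 43.8
A [(array([341.5, 175.2]), np.int32(306), array([ 0.6056, -0.2585]))]
C? [(array([143.9, 183.7]), np.int32(54), array([0.5759, 0.2965])), (array([154.8, 196.9]), np.int32(89), array([0.5389, 0.2633]))]
C 0.97 0 0
```

Emit:
{"name": "servo_tool", "arguments": {"increments": [[0,-0.04,-0.6,0,0,0],[0,0,-0.7,0,0,0],[0,0,-0.5,0,0,0],[0,0,-0.3,0,0,0],[0,0,-0.15,0,0,0],[0,0,-0.1,0,0,0],[0,0,-0.05,0,0,0],[0,0,0,0,0,0]]}}

```text
t: 44.9
ee_pos: [0.6028, -0.3092, 0.0787]
orientation: [2.005, 2.418, 0.0]
force: [0.1, 0.1, -0.9]
gripper_width: 0.099
gripper_force: 39.3
```

Emit:
{"name": "servo_tool", "arguments": {"increments": [[0,0,-0.03,0,0,0],[0,0,0,0,0,0]]}}

```text
t: 45.15
ee_pos: [0.6028, -0.3093, 0.0786]
orientation: [2.005, 2.417, 0.001]
force: [-1.9, 1.1, 7.4]
gripper_width: 0.1
gripper_force: 40.1
```

Emit:
{"name": "servo_tool", "arguments": {"increments": [[0,0,0,0,0,0],[0,0,0,0,0,0],[0,0,0,0,0,0],[0,0,0.4,0,0,0],[0,0,0.8,0,0,0],[0,0,0.8,0,0,0],[0,0,0.5,0,0,0],[-0.1,0.95,0,0,0,0.6],[-0.1,0.95,0,0,0,0.6],[-0.1,0.95,0,0,0,0.6],[-0.1,0.95,0,0,0,0.6],[-0.1,0.95,0,0,0,0.6],[-0.1,0.95,0,0,0,0.6],[-0.1,0.95,0,0,0,0.6],[-0.1,0.95,0,0,0,0.6],[-0.1,0.95,0,0,0,0.6],[-0.1,0.95,0,0,0,0.6],[-0.1,0.95,0,0,0,0.6],[-0.1,0.95,0,0,0,0.6],[-0.1,0.95,0,0,0,0.6]], "claw": -0.4}}

```text
t: 47.65
ee_pos: [0.5635, 0.0623, 0.1527]
orientation: [0.933, 3.0, 0.0]
force: [0.7, -0.6, -0.1]
gripper_width: 0.299
gripper_force: 0.0
```

```bash
python3 - <<'E'
from h import *
go([.539,.263,.044],1.34); snap("top","t9"); snap("scene","s9")
print("plate",posts("t9",.07,(325,155,372,185)))
x=cv2.imread("pics/s6.png");y=cv2.imread("pics/s9.png")
for n,p in(("C",(399.3,207.6)),):
    u,v=map(int,p); t=x[v-6:v+7,u-6:u+7]; r=cv2.matchTemplate(y[175:240,370:435],t,cv2.TM_CCOEFF_NORMED); _,m,_,l=cv2.minMaxLoc(r); print(n,round(m,2),l[0]+376-u,l[1]+181-v)
E
```

```text
at [0.5635 0.0623 0.1527] yaw 0.968 tilt [ 0. -0.] units [-0.815  6.691 -3.623] turn 3.72 q7 0.95 F [ 0.7 -0.6 -0.1] w 0.299 t 47.6
plate [(array([339.1, 170.5]), np.int32(103), array([ 0.6185, -0.2518])), (array([359. , 177.5]), np.int32(96), array([ 0.6004, -0.3067]))]
C 0.97 0 0
```

Emit:
{"name": "servo_tool", "arguments": {"increments": [[-0.1,0.84,0,0,0,0.5],[-0.1,0.84,0,0,0,0.5],[-0.1,0.84,0,0,0,0.5],[-0.1,0.84,0,0,0,0.5],[-0.1,0.84,0,0,0,0.5],[-0.1,0.83,0,0,0,0.5],[-0.1,0.83,0,0,0,0.5],[-0.1,0.83,0,0,0,0.2],[0,0,0,0,0,0],[0,0,-0.8,0,0,0],[0,0,-0.8,0,0,0],[0,0,-0.8,0,0,0],[0,0,-0.6,0,0,0],[0,0,-0.4,0,0,0],[0,0,-0.22,0,0,0],[0,0,0,0,0,0],[0,0,0,0,0,0]]}}

```text
t: 49.88
ee_pos: [0.54, 0.2622, 0.0445]
orientation: [0.368, 3.119, 0.001]
force: [-0.3, 0.2, 1.6]
gripper_width: 0.299
gripper_force: 0.0
```

Emit:
{"name": "servo_tool", "arguments": {"increments": [[0,0,0,0,0,0],[0,0,0,0,0,0],[0,0,0,0,0,0],[0,0,0,0,0,0],[0,0,0,0,0,0]], "claw": -1}}

```text
t: 50.5
ee_pos: [0.5399, 0.2624, 0.0443]
orientation: [0.368, 3.119, 0.001]
force: [-0.3, 0.4, 6.0]
gripper_width: 0.101
gripper_force: 39.3
```

Emit:
{"name": "servo_tool", "arguments": {"increments": [[0,0,0.4,0,0,0],[0,0,0.8,0,0,0],[0,0,0.8,0,0,0],[0,0,0.8,0,0,0],[0,0,0.75,0,0,0],[0.015,-0.4,0,0,0,0],[0.015,-0.8,0,0,0,-0.5],[0.015,-0.97,0,0,0,-0.5],[0.015,-0.97,0,0,0,-0.5],[0.015,-0.97,0,0,0,-0.5],[0.015,-0.97,0,0,0,-0.5],[0.015,-0.97,0,0,0,-0.5],[0.015,-0.97,0,0,0,-0.5],[0.015,-0.97,0,0,0,-0.5],[0.015,-0.97,0,0,0,-0.5],[0.015,-0.97,0,0,0,-0.5],[0.015,-0.97,0,0,0,-0.5],[0.015,-0.97,0,0,0,-0.5],[0.015,-0.97,0,0,0,0],[0.015,-0.97,0,0,0,0]]}}

```text
t: 53.0
ee_pos: [0.5451, -0.1548, 0.15]
orientation: [-1.278, -2.869, 0.001]
force: [0.6, 0.4, -1.3]
gripper_width: 0.099
gripper_force: 39.0
```

Emit:
{"name": "servo_tool", "arguments": {"increments": [[0,-0.97,0,0,0,0],[0,-0.97,0,0,0,0],[0,-0.97,0,0,0,0],[0,-0.8,0,0,0,0],[0,0,0,0,0,0],[0,0,0,0,0,0]]}}

```text
t: 53.75
ee_pos: [0.5454, -0.2637, 0.1499]
orientation: [-1.276, -2.87, -0.0]
force: [-0.1, -0.2, -0.7]
gripper_width: 0.1
gripper_force: 39.0
```

```bash
python3 - <<'E'
from h import *
go([.547,-.264,.0785]); snap("scene","s10")
E
```

```text
at [ 0.5454 -0.2637  0.1499] yaw 0.734 tilt [-0.001  0.001] units [ 0.052 -0.009 -2.382] turn None q7 1.32 F [-0.1 -0.2 -0.7] w 0.1 t 53.8
```

Emit:
{"name": "servo_tool", "arguments": {"increments": [[0.05,0,-0.6,0,0,0],[0,0,-0.7,0,0,0],[0,0,-0.5,0,0,0],[0,0,-0.3,0,0,0],[0,0,-0.15,0,0,0],[0,0,-0.1,0,0,0],[0,0,-0.02,0,0,0],[0,0,0,0,0,0]]}}

```text
t: 54.8
ee_pos: [0.548, -0.2636, 0.0796]
orientation: [1.273, 2.871, 0.0]
force: [0.1, 0.1, -1.1]
gripper_width: 0.098
gripper_force: 39.0
```

Emit:
{"name": "servo_tool", "arguments": {"increments": [[0,0,-0.03,0,0,0],[0,0,0,0,0,0]]}}

```text
t: 55.05
ee_pos: [0.548, -0.2636, 0.0786]
orientation: [1.273, 2.871, 0.0]
force: [-0.0, 0.0, 1.3]
gripper_width: 0.099
gripper_force: 39.4
```

Emit:
{"name": "servo_tool", "arguments": {"increments": [[0,0,0,0,0,0],[0,0,0,0,0,0],[0,0,0,0,0,0],[0,0,0.4,0,0,0],[0,0,0.8,0,0,0],[0,0,0.8,0,0,0],[0,0,0.4,0,0,-0.3],[0.1,0.8,0,0,0,-1],[0.27,0.8,0,0,0,-1],[0.27,0.8,0,0,0,-1],[0.27,0.8,0,0,0,-1],[0.27,0.8,0,0,0,-1],[0.27,0.8,0,0,0,-1],[0.27,0.8,0,0,0,-1],[0.27,0.8,0,0,0,-1],[0.27,0.8,0,0,0,-1],[0.27,0.8,0,0,0,-1],[0,0.77,0,0,0,-1],[0,0,0,0,0,-1],[0,0,0,0,0,-1]], "claw": -0.2}}

```text
t: 57.55
ee_pos: [0.6236, 0.0003, 0.1502]
orientation: [-2.777, -1.469, 0.0]
force: [0.0, -0.1, -0.1]
gripper_width: 0.399
gripper_force: 0.0
```

```bash
python3 - <<'E'
from h import *
go([.6239,-.0009,.019],-.66); snap("top","t11"); b=snap("scene","s11")
print("plate",posts("t11",.07,(322,155,372,205)))
im=cv2.imread("pics/t11.png").astype(int); m=(im[...,2]-im[...,1])>35; p=np.argwhere(m[215:232,305:322])[:,::-1]+[305,215]
W=np.array([atz(load("t11"),q.astype(float),.04)[:2] for q in p]); u,s,v=np.linalg.svd(W-W.mean(0)); print("needle yaw",len(p),np.arctan2(v[0,1],v[0,0])-np.pi)
x=cv2.imread("pics/s6.png");y=cv2.imread("pics/s11.png")
for n,(u,v) in(("lugL",(290,236)),("lugR",(345,278))):
    t=x[v-6:v+7,u-6:u+7]; r=cv2.matchTemplate(y[v-20:v+21,u-20:u+21],t,cv2.TM_CCOEFF_NORMED); _,mm,_,l=cv2.minMaxLoc(r); print(n,round(mm,2),l[0]-14,l[1]-14)
y0=cv2.imread("pics/s6.png"); 
E
```

```text
at [6.236e-01 3.000e-04 1.502e-01] yaw -0.597 tilt [-0.  0.] units [ 0.009 -0.04  -4.375] turn -0.63 q7 -0.17 F [ 0.  -0.1 -0.1] w 0.399 t 57.5
plate [(array([324., 163.]), np.int32(74), array([ 0.6383, -0.2098])), (array([356.7, 168.9]), np.int32(100), array([ 0.6243, -0.3004])), (array([339.2, 170.6]), np.int32(102), array([ 0.6183, -0.2519])), (array([343.7, 196.4]), np.int32(91), array([ 0.5472, -0.2651]))]
needle yaw 8 -0.30102139704785014
lugL 0.99 0 0
lugR 0.99 0 0
```

Emit:
{"name": "servo_tool", "arguments": {"increments": [[0,-0.04,-0.8,0,0,-0.63],[0,0,-0.8,0,0,0],[0,0,-0.8,0,0,0],[0,0,-0.8,0,0,0],[0,0,-0.6,0,0,0],[0,0,-0.4,0,0,0],[0,0,-0.18,0,0,0],[0,0,0,0,0,0],[0,0,0,0,0,0]]}}

```text
t: 58.78
ee_pos: [0.6242, -0.0017, 0.0196]
orientation: [2.819, 1.386, 0.001]
force: [-0.6, 0.1, -0.0]
gripper_width: 0.4
gripper_force: 0.0
```

Emit:
{"name": "servo_tool", "arguments": {"increments": [[0,0,0,0,0,0],[0,0,0,0,0,0],[0,0,0,0,0,0],[0,0,0,0,0,0],[0,0,0,0,0,0],[0,0,0,0,0,0]], "claw": -1, "newtons": 100}}

```text
t: 59.52
ee_pos: [0.624, -0.0016, 0.0197]
orientation: [2.819, 1.386, 0.001]
force: [-0.9, 0.1, 4.9]
gripper_width: 0.139
gripper_force: 98.3
```

Emit:
{"name": "servo_tool", "arguments": {"increments": [[0,0,0.4,0,0,0],[0,0,0.9,0,0,0],[0,0,1,0,0,0],[0,0,1,0,0,0],[0,0,1,0,0,0],[0,0,1,0,0,0],[0,0,0.7,0,0,0],[-0.1,0.4,0,0,0,0],[-0.2,0.8,0,0,0,0],[-0.2,0.9,0,0,0,0],[-0.2,0.9,0,0,0,0],[-0.2,0.9,0,0,0,0],[-0.2,0.9,0,0,0,0],[-0.2,0.9,0,0,0,0],[-0.2,0.9,0,0,0,0],[-0.2,0.9,0,0,0,0],[-0.21,0.7,0,0,0,0],[0,0.37,0,0,0,0],[0,0,0,0,0,0],[0,0,0,0,0,0]]}}

```text
t: 62.02
ee_pos: [0.5668, 0.2541, 0.199]
orientation: [2.82, 1.383, -0.0]
force: [0.8, 0.4, -2.6]
gripper_width: 0.14
gripper_force: 97.8
```

```bash
python3 - <<'E'
from h import *
go([.5668,.2555,.108],-.661); snap("top","t12"); snap("scene","s12")
print("plate",posts("t12",.07,(330,155,372,205)))
E
```

```text
at [0.5668 0.2541 0.199 ] yaw -0.659 tilt [ 0.    -0.001] units [ 1.000e-03  4.500e-02 -3.032e+00] turn -0.02 q7 -0.65 F [ 0.8  0.4 -2.6] w 0.14 t 62.0
plate [(array([356.7, 169. ]), np.int32(105), array([ 0.6239, -0.3003])), (array([339.1, 170.6]), np.int32(104), array([ 0.6183, -0.2518])), (array([343.9, 196.7]), np.int32(100), array([ 0.5465, -0.2655]))]
```

Emit:
{"name": "servo_tool", "arguments": {"increments": [[0,0.05,-0.7,0,0,0],[0,0,-0.9,0,0,0],[0,0,-0.7,0,0,0],[0,0,-0.4,0,0,0],[0,0,-0.2,0,0,0],[0,0,-0.1,0,0,0],[0,0,0,0,0,0],[0,0,0,0,0,0]]}}

```text
t: 63.12
ee_pos: [0.5667, 0.2571, 0.1094]
orientation: [2.819, 1.386, 0.001]
force: [-0.5, 0.5, -2.7]
gripper_width: 0.148
gripper_force: 97.8
```

Emit:
{"name": "servo_tool", "arguments": {"increments": [[0,0,-0.1,0,0,0],[0,0,-0.1,0,0,0],[0,0,-0.1,0,0,0],[0,0,-0.1,0,0,0],[0,0,0,0,0,0],[0,0,0,0,0,0]]}}

```text
t: 63.88
ee_pos: [0.5668, 0.2572, 0.0976]
orientation: [-2.819, -1.386, -0.002]
force: [-1.5, -0.0, 8.6]
gripper_width: 0.145
gripper_force: 99.4
```

Emit:
{"name": "servo_tool", "arguments": {"increments": [[0,-0.05,-0.07,0,0,0],[0,0,-0.07,0,0,0],[0,0,0,0,0,0],[0,0,0,0,0,0]]}}

```text
t: 64.38
ee_pos: [0.5668, 0.2571, 0.0946]
orientation: [-2.816, -1.386, -0.004]
force: [-5.9, 3.9, 20.3]
gripper_width: 0.142
gripper_force: 101.2
```

Emit:
{"name": "servo_tool", "arguments": {"increments": [[0,0,0,0,0,-0.5],[0,0,0,0,0,-0.8],[0,0,0,0,0,-0.8],[0,0,0,0,0,-0.8],[0,0,0,0,0,-0.8],[0,0,0,0,0,-0.8],[0,0,0,0,0,-0.8],[0,0,0,0,0,-0.8],[0,0,0,0,0,-0.4],[0,0,0,0,0,0],[0,0,0,0,0,0]]}}

```text
t: 65.75
ee_pos: [0.5675, 0.2565, 0.0946]
orientation: [-3.112, -0.416, -0.004]
force: [-3.3, 1.5, 18.9]
gripper_width: 0.141
gripper_force: 101.2
```

```bash
python3 - <<'E'
from h import *
go([.5668,.2555,.101],-1.309); print(telemetry.observe()["wrist_torque"])
E
```

```text
at [0.5675 0.2565 0.0946] yaw -1.305 tilt [0.003 0.002] units [-0.024 -0.033  0.212] turn -0.04 q7 -1.08 F [-3.3  1.5 18.9] w 0.141 t 65.8
[0.33791081 0.78438639 0.7158886 ]
```

Emit:
{"name": "servo_tool", "arguments": {"increments": [[0,0,0,0,0,-0.4],[0,0,0,0,0,0],[0,0,0.13,0,0,0],[0,0,0.13,0,0,0],[0,0,0,0,0,0],[0,0,0,0,0,0]]}}

```text
t: 66.5
ee_pos: [0.5675, 0.2563, 0.101]
orientation: [-3.121, -0.352, -0.004]
force: [3.2, 3.7, 6.1]
gripper_width: 0.142
gripper_force: 98.9
```

```bash
python3 - <<'E'
from h import *
go([.5668,.2555,.101],-1.309); print(telemetry.observe()["wrist_torque"])
E
```

```text
at [0.5675 0.2563 0.101 ] yaw -1.346 tilt [0.002 0.001] units [-0.022 -0.025 -0.001] turn 0.37 q7 -1.12 F [3.2 3.7 6.1] w 0.142 t 66.5
[ 0.7175987  -0.62386237  0.14611512]
```

Emit:
{"name": "servo_tool", "arguments": {"increments": [[0,0,0.03,0,0,0],[0,0,0,0,0,0],[0,0,0,0,0,0],[0,0,0,0,0,0],[0,0,0.8,0,0,0],[0,0,1,0,0,0],[0,0,1,0,0,0],[0,0,1,0,0,0],[-0.3,-1,0,0,0,0],[-0.3,-1,0,0,0,0],[-0.3,-1,0,0,0,0],[-0.3,-1,0,0,0,0],[-0.3,-1,0,0,0,0],[-0.3,-1,0,0,0,0],[-0.3,-1,0,0,0,0],[-0.3,-1,0,0,0,0],[0,0,0,0,0,0]], "claw": -0.2}}

```text
t: 68.62
ee_pos: [0.4937, 0.0132, 0.2158]
orientation: [-3.123, -0.344, -0.001]
force: [1.2, 0.5, -0.1]
gripper_width: 0.398
gripper_force: 0.0
```

```bash
python3 - <<'E'
from h import *
go([.5668,.2555,.101]); snap("top","t13"); snap("scene","s13")
print("plate",posts("t13",.07,(330,155,372,205)))
def cr(fn,u,v,w,h,k): return cv2.resize(cv2.imread(f"pics/{fn}.png")[v:v+h,u:u+w],(w*k,h*k),interpolation=cv2.INTER_CUBIC)
L=np.vstack([cr("t13",125,152,65,65,6)[:300],cr("s13",170,190,65,90,6)[200:500]][:1]+[cr("s13",375,175,65,50,6)])
cv2.imwrite("pics/m13.png",np.hstack([L[:600],np.vstack([cr("t13",302,150,78,88,5)[:440,:390],np.zeros((160,390,3),np.uint8)])]))
im=cv2.imread("pics/t13.png").astype(int); m=(im[...,2]-im[...,1])>35; p=np.argwhere(m[215:232,305:322])[:,::-1]+[305,215]
W=np.array([atz(load("t13"),q.astype(float),.04)[:2] for q in p]); u,s,v=np.linalg.svd(W-W.mean(0)); print("needle yaw",len(p),np.arctan2(v[0,1],v[0,0])-np.pi)
x=cv2.imread("pics/s0.png");y=cv2.imread("pics/s13.png")
for n,(u,v) in(("cap",(404,206)),("claw+",(418,230)),("claw-",(390,186))):
    t=x[v-15:v+16,u-15:u+16]; r=cv2.matchTemplate(y[v-25:v+26,u-25:u+26],t,cv2.TM_CCOEFF_NORMED); _,mm,_,l=cv2.minMaxLoc(r); print(n,round(mm,2),l[0]-10,l[1]-10)
E
```

```text
at [0.4937 0.0132 0.2158] yaw -1.351 tilt [0. 0.] units [ 2.438  8.078 -3.828] turn None q7 -0.84 F [ 1.2  0.5 -0.1] w 0.398 t 68.6
plate [(array([356.7, 169. ]), np.int32(104), array([ 0.624 , -0.3004])), (array([339.1, 170.6]), np.int32(104), array([ 0.6183, -0.2518])), (array([343.7, 196.7]), np.int32(96), array([ 0.5465, -0.2649]))]
needle yaw 8 -0.30102139704785014
cap 0.98 -1 1
claw+ 0.95 0 0
claw- 0.98 0 0
```

View pics/m13.png

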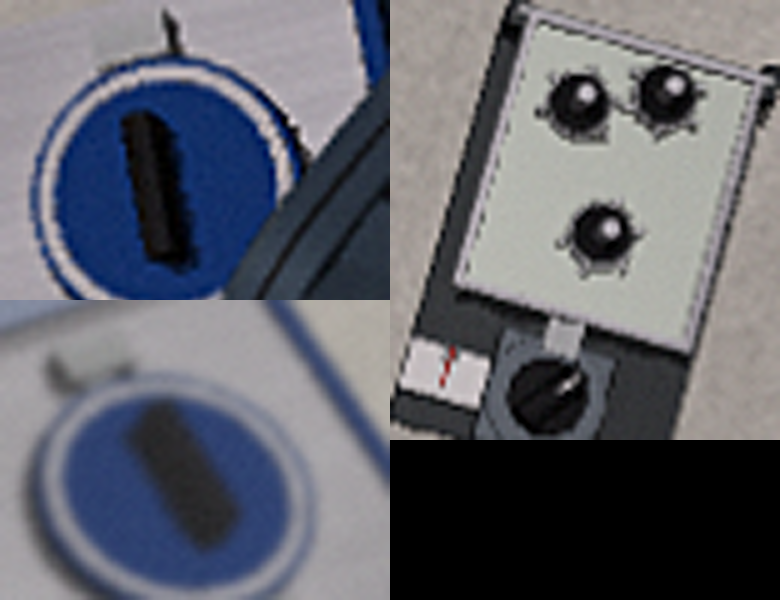

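```bash
python3 - <<'E'
from h import *
for fn in("s0","s13"):
    c=load(fn); im=cv2.imread(f"pics/{fn}.png").astype(float); d=np.zeros(im.shape[:2]); d[180:235,376:432]=np.clip((im[...,0]-im[...,2])/90,0,1)[180:235,376:432]
    k=cv2.moments((d>.4).astype(np.uint8)); k=cv2.convexHull(np.argwhere(d>.45)[:,::-1].astype(np.int32)); e=cv2.fitEllipse(k)
    # inner blue + bar silhouette (largest component filled)
    m=(d>.45).astype(np.uint8); n,l,s,_=cv2.connectedComponentsWithStats(m); i=1+np.argmax(s[1:,4]); h=cv2.convexHull(np.argwhere(l==i)[:,::-1].astype(np.int32)); M=cv2.moments(h); q=(M["m10"]/M["m00"],M["m01"]/M["m00"])
    print(fn,q,s[i],atz(c,q,.098))
    g=cv2.cvtColor(im.astype(np.uint8),cv2.COLOR_BGR2GRAY); b=((g<70)&(np.hypot(*np.meshgrid(np.arange(560)-404,np.arange(420)-205))<13)); P=np.argwhere(b)[:,::-1].astype(float); print(len(P),P.mean(0))
    W=np.array([atz(c,p,.12)[:2] for p in P]); v=np.linalg.svd(W-W.mean(0))[2][0]; print("bar yaw",np.arctan(v[1]/v[0]),W.mean(0))
E
```

```text
s0 (404.25057603686633, 205.32872503840244) [386 190  37  32 627] [0.567  0.2586 0.098 ]
517 [404. 205.]
bar yaw -0.6101556412290138 [0.5771853  0.24867737]
s13 (403.9056532425789, 206.60313858952543) [386 191  37  32 650] [0.5707 0.2565 0.098 ]
516 [403.99224806 205.02325581]
bar yaw -0.6113640578160324 [0.57725252 0.24863566]
```

Emit:
{"name": "servo_tool", "arguments": {"increments": [[0,-1,0,0,0,0],[0,-1,0,0,0,0],[0,-1,0,0,0,0],[0,-1,0,0,0,0],[0,-1,0,0,0,0],[0,0,0,0,0,0],[0,0,0,0,0,0]]}}

```text
t: 69.6
ee_pos: [0.4948, -0.1332, 0.2151]
orientation: [-3.121, -0.353, 0.001]
force: [-0.5, 0.2, -0.1]
gripper_width: 0.405
gripper_force: 0.0
```

```bash
python3 - <<'E'
from h import *
snap("top","t14"); snap("scene","s14")
def reg(f0,f1,u,v,r):
    a,b=[cv2.cvtColor(cv2.imread(f"pics/{f}.png"),cv2.COLOR_BGR2GRAY).astype(np.float32)[v-r:v+r,u-r:u+r] for f in(f0,f1)]
    W=np.eye(2,3,dtype=np.float32); cc,W=cv2.findTransformECC(a,b,W,cv2.MOTION_EUCLIDEAN,(3,200,1e-6),None,3)
    c=W@np.array([r,r,1.]); return c-r, float(np.arctan2(W[1,0],W[0,0])), round(cc,3)
# disc+bar only: r inside disc
T=reg("t0","t14",152,186,18); S=reg("s0","s14",404,205,14); print(T,S)
a=load("t0");b=load("s0")
p0=tri(a,(152,186),b,(404,206)); 
P=np.array([.5655,.2555,.1]); ua,ub=proj(a,P)[0],proj(b,P)[0]
J=np.vstack([np.array([proj(c,P+np.eye(3)[i]*.05)[0]-proj(c,P)[0] for i in range(3)]).T/.05 for c in(a,b)])
print("shift mm",np.linalg.lstsq(J,np.r_[T[0],S[0]],rcond=None)[0]*1000)
for n,(u,v) in(("t deck",(165,222)),("s",(385,250))):
    f=n[0]; print(n,reg(f+"0",f+"14",u,v,8))
E
```

```text
(array([ 1.01152733, -1.3363171 ]), 0.02886904776096344, 0.969) (array([-0.26770387,  1.44248632]), -0.04924999549984932, 0.955)
shift mm [ 3.84696767 -2.08295158 -0.62801256]
t deck (array([-0.01970998,  0.01589685]), 0.0011911391047760844, 0.999)
s (array([-0.00843004,  0.00214201]), 0.0029641808941960335, 1.0)
```

Emit:
{"name": "servo_tool", "arguments": {"increments": [[0.17,0.93,0,0,0,0],[0.17,0.93,0,0,0,0],[0.17,0.93,0,0,0,0],[0.17,0.93,0,0,0,0],[0.17,0.93,0,0,0,0],[0.17,0.93,0,0,0,0],[0.17,0.93,0,0,0,0],[0.17,0.93,0,0,0,0],[0.17,0.93,0,0,0,0],[0.17,0.93,0,0,0,0],[0.17,0.93,0,0,0,0],[0.17,0.93,0,0,0,0],[0.17,0.93,0,0,0,0],[0.17,0.93,0,0,0,0],[0,0,-0.9,0,0,0],[0,0,-0.9,0,0,0],[0,0,-0.9,0,0,0],[0,0,-0.6,0,0,0],[0,0,-0.35,0,0,0],[0,0,0,0,0,0]]}}

```text
t: 72.2
ee_pos: [0.5657, 0.2563, 0.1056]
orientation: [3.122, 0.351, -0.001]
force: [-0.7, 0.4, -0.8]
gripper_width: 0.399
gripper_force: 0.0
```

Emit:
{"name": "servo_tool", "arguments": {"increments": [[0,0,-0.1,0,0,0],[0,0,0,0,0,0],[0,0,0,0,0,0]]}}

```text
t: 72.58
ee_pos: [0.5661, 0.2562, 0.1033]
orientation: [-3.122, -0.351, -0.001]
force: [0.0, 0.3, 0.8]
gripper_width: 0.4
gripper_force: 0.0
```

```bash
python3 -c "
from h import *
go([.5675,.2563,.1015],-1.34)"
```

```text
at [0.5661 0.2562 0.1033] yaw -1.347 tilt [0.001 0.   ] units [ 0.048  0.005 -0.061] turn 0.07 q7 -1.12 F [0.  0.3 0.8] w 0.4 t 72.6
```

Grip, press slightly, shift back toward centre, rise.

Emit:
{"name": "servo_tool", "arguments": {"increments": [[0,0,-0.05,0,0,0],[0,0,0,0,0,0],[0,0,0,0,0,0],[0,0,0,0,0,0],[0,0,0,0,0,0],[0,0,-0.1,0,0,0],[0,0,-0.05,0,0,0],[0,0,0,0,0,0]], "claw": -1, "newtons": 100}}

```text
t: 73.58
ee_pos: [0.566, 0.2561, 0.0971]
orientation: [-3.122, -0.351, -0.001]
force: [-2.1, 0.1, 8.2]
gripper_width: 0.145
gripper_force: 98.3
```

Emit:
{"name": "servo_tool", "arguments": {"increments": [[-0.06,0.03,0,0,0,0],[-0.06,0.03,0,0,0,0],[0,0,0,0,0,0],[0,0,0,0,0,0]]}}

```text
t: 74.08
ee_pos: [0.5646, 0.2568, 0.098]
orientation: [3.121, 0.349, 0.008]
force: [5.2, -2.2, 7.7]
gripper_width: 0.148
gripper_force: 98.4
```

Emit:
{"name": "servo_tool", "arguments": {"increments": [[-0.05,0.03,0,0,0,0],[-0.03,0.03,0,0,0,0],[0,0,0,0,0,0],[0,0,0,0,0,0]]}}

```text
t: 74.58
ee_pos: [0.5623, 0.2584, 0.098]
orientation: [3.121, 0.348, 0.007]
force: [4.5, -3.3, 7.4]
gripper_width: 0.146
gripper_force: 98.4
```

Emit:
{"name": "servo_tool", "arguments": {"increments": [[0.06,-0.04,0.08,0,0,0],[0,0,0.05,0,0,0],[0,0,0,0,0,0],[0,0,0,0,0,0]]}}

```text
t: 75.08
ee_pos: [0.5623, 0.2583, 0.1009]
orientation: [3.122, 0.35, 0.002]
force: [3.3, -1.7, 4.4]
gripper_width: 0.146
gripper_force: 98.0
```

Emit:
{"name": "servo_tool", "arguments": {"increments": [[0,0,0,0,0,0],[0,0,0,0,0,0],[0,0,0,0,0,0],[0,0,0.6,0,0,0],[0,0,1,0,0,0],[0,0,1,0,0,0],[0,0,1,0,0,0],[-0.2,-0.9,0,0,0,0],[-0.2,-0.9,0,0,0,0],[-0.2,-0.9,0,0,0,0],[-0.2,-0.9,0,0,0,0],[-0.2,-0.9,0,0,0,0],[-0.2,-0.9,0,0,0,0],[-0.2,-0.9,0,0,0,0],[-0.2,-0.9,0,0,0,0],[-0.2,-0.9,0,0,0,0],[-0.2,-0.9,0,0,0,0],[-0.2,-0.9,0,0,0,0],[0,0,0,0,0,0]], "claw": -0.2}}

```text
t: 77.45
ee_pos: [0.4952, -0.0409, 0.2102]
orientation: [3.123, 0.344, 0.002]
force: [0.3, -0.2, -0.8]
gripper_width: 0.396
gripper_force: 0.0
```

```bash
python3 - <<'E'
from h import *
snap("top","t15"); snap("scene","s15")
def reg(f0,f1,u,v,r):
    a,b=[cv2.cvtColor(cv2.imread(f"pics/{f}.png"),cv2.COLOR_BGR2GRAY).astype(np.float32)[v-r:v+r,u-r:u+r] for f in(f0,f1)]
    W=np.eye(2,3,dtype=np.float32); cc,W=cv2.findTransformECC(a,b,W,cv2.MOTION_EUCLIDEAN,(3,200,1e-6),None,3)
    c=W@np.array([r,r,1.]); return c-r, float(np.arctan2(W[1,0],W[0,0])), round(cc,3)
T=reg("t0","t15",152,186,18); S=reg("s0","s15",404,205,14); print(T,S)
a=load("t0");b=load("s0"); P=np.array([.5655,.2555,.1])
J=np.vstack([np.array([proj(c,P+np.eye(3)[i]*.05)[0]-proj(c,P)[0] for i in range(3)]).T/.05 for c in(a,b)])
print("shift mm",np.linalg.lstsq(J,np.r_[T[0],S[0]],rcond=None)[0]*1000)
print("plate",posts("t15",.07,(330,155,372,205)))
E
```

```text
(array([0.06780708, 0.05791887]), 0.0010504210367798805, 0.997) (array([-0.07673308, -0.10953006]), -0.003256856929510832, 0.949)
shift mm [-0.19105943 -0.26837035  0.30274368]
plate [(array([356.7, 169. ]), np.int32(103), array([ 0.624 , -0.3003])), (array([339.1, 170.6]), np.int32(104), array([ 0.6183, -0.2518])), (array([343.7, 196.7]), np.int32(97), array([ 0.5464, -0.2649]))]
```

The cap now sits within 0.3 mm of its starting locked pose, so I'm handing in.

```bash
python3 -c "
from h import *
print(ticket.finish_job())"
```

```text
the job is handed in; nothing more can be done
None
```

I handed the job in at about 77 s. The plate is level, all three watches stand on it inside the rim (one was knocked about 25 mm along the way but stayed inside), and the cap is locked within about 0.5 mm of where it started. No verdict came back from the hand-in.

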